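Change over the coil winder and pack the finished coils

TASK

Change the winder over to the next spool: swing its clamp arm up until it stays open by itself, take out the finished coil, then stand the bare spool in the nest with its pin block facing the wire guide and swing the arm down to clamp it. Stand that finished coil and all the other wound coils from the bench upright in the black case and fold its lid fully shut. Leave the wire reel, the bottle and the screwdriver where they are.

Things in the scene. Friction and masses are not known exactly. Their poses are not given: they have to be found in the camera images.
- winder: Bench coil winder, upright spindle, fixed, 250 x 110 mm. Origin on the bench under the spindle axis, z up; -x is its front (wire guide), +x side has the clamp arm's hinge. Base 35 mm high, x -75 to +175 mm, y +-55 mm from the origin. Hinge ears (x 96 to 128, y +-24) reach 101 mm; drive housing behind (x 132 to 172) 83 mm.
- nest (a point): Centre of the nest's flat top, on the spindle axis, 41 mm above the bench: a steel disc 68 mm across with a shallow locating lip 3 mm high, inside diameter 52 mm, for a spool's lower flange. Axes as the winder's.
- wire_guide (a point): Wire guide: a thin upright steel pin with an eyelet, 56 mm in front of the spindle axis (on the winder's -x side), at 55 mm above the bench; its top is at 67 mm.
- clamp_hinge (a point): Hinge axis of the clamp arm, 110 mm behind the spindle axis, 87 mm above the bench; the axis runs along the winder's y. Axes as the winder's.
- clamp_ball (a point): Centre of the black ball, 26 mm in diameter, at the clamp arm's free end: its handle, 165 mm from the hinge along the arm and 4 mm above its centre line (closed: 55 mm in front of the spindle axis, 91 mm above the bench). It sits on a 10 mm rod; the arm is a bar 18 mm wide.
- clamp_arm (a joint): Clamp arm angle, rad. 0: level, its rubber pad (24 mm across) pressing on the spool in the nest; grows as the free end swings up and back; -0.05 only with an empty nest; 1.9: open stop, leaning back past upright. An over-centre spring pulls it shut below about 0.85 and open above: let go below, it snaps shut; above, it swings to the stop and stays. Lifting the ball takes up to 4 N.
- case: Black component case, fixed, 140 mm (x) by 178 mm (y) outside, rim 56 mm above the bench, walls 4 mm, floor 3 mm. Origin on the bench under its centre, z up; lid hinged along its +x long side. A partition, 20 mm high and 3 mm thick, at x = 0 parts the inside into two rows along y, 64 x 170 mm each; two spools fit in a row with room for fingers.
- lid_hinge (a point): Middle of the lid's hinge line, at the rim of the case's +x side, 56 mm above the bench. Axes as the case's.
- lid_edge (a point): Middle of the lid's free edge, on its outer face. The lid is a flat plate 140 x 178 mm, 5 mm thick; 140 mm from hinge to free edge.
- case_lid (a joint): Lid angle, rad: 0 is shut flat on the rim, grows as it opens (1.57 upright, beyond that leaning away from the case; stop at 2.3). The hinge is stiff: the lid stays where it is left; it takes 1 to 3 N at the free edge to move it.
- coil0: Stands in the winder's nest, under the clamp arm, at the start. White plastic spool full of copper wire: two flanges 44 mm in diameter, 4 mm thick, 32 mm tall overall, wound drum 37 mm in diameter between. On the top flange's rim a black pin block, 16 mm wide, 7 mm high, stands out to 28 mm from the axis. Loose, 70 to 120 g. Origin: centre of the underside; z along its axis, up as it stands; x towards the pin block.
- coil1: Stands loose on the bench at the start. White plastic spool full of copper wire: two flanges 44 mm in diameter, 4 mm thick, 32 mm tall overall, wound drum 37 mm in diameter between. On the top flange's rim a black pin block, 16 mm wide, 7 mm high, stands out to 28 mm from the axis. Loose, 70 to 120 g. Origin: centre of the underside; z along its axis, up as it stands; x towards the pin block. May be absent (None).
- coil2: Stands loose on the bench at the start. White plastic spool full of copper wire: two flanges 44 mm in diameter, 4 mm thick, 32 mm tall overall, wound drum 37 mm in diameter between. On the top flange's rim a black pin block, 16 mm wide, 7 mm high, stands out to 28 mm from the axis. Loose, 70 to 120 g. Origin: centre of the underside; z along its axis, up as it stands; x towards the pin block. May be absent (None).
- coil3: Stands loose on the bench at the start. White plastic spool full of copper wire: two flanges 44 mm in diameter, 4 mm thick, 32 mm tall overall, wound drum 37 mm in diameter between. On the top flange's rim a black pin block, 16 mm wide, 7 mm high, stands out to 28 mm from the axis. Loose, 70 to 120 g. Origin: centre of the underside; z along its axis, up as it stands; x towards the pin block. May be absent (None).
- bobbin: The bare spool: same white flanges (44 mm in diameter, 4 mm thick), 32 mm tall, and same black pin block on the top flange (16 mm wide, out to 28 mm from the axis) as the coils, but no wire: only a thin white core, 20 mm in diameter. Loose, 20 to 38 g, stands on the bench. Origin: centre of the underside, z up along its axis, x towards the pin block.
- bobbin_pins (a point): Outer face of the bare spool's pin block, 28 mm from its axis and 28.5 mm above its underside.
- wire_reel: Bystander: reel of copper wire, 64 mm in diameter, 56 mm tall, standing. Origin under its centre.
- glue: Bystander: small white bottle with a black cap, 34 mm in diameter, 85 mm tall, standing. Origin under its centre.
- driver: Bystander: screwdriver lying on the bench, 150 mm long. Origin near its middle, handle towards its -x.
Things that resemble listed ones, but are neither listed nor needed, are in the scene too. Leave any turquoise look-alike of the bobbin alone.

How it is judged:
On the way, in this order (a step that is already met when the one before it is completed fails the run):
1. the clamp arm has been swung up and stays open by itself, the finished coil still in the nest (value of joint clamp_arm above 1.4 rad and contact force between the fingers and clamp_arm below 0.2 N and horizontal distance between coil0 and nest below 0.02 m), for 0.3 s.
2. the finished coil has been taken out of the winder (horizontal distance between coil0 and nest above 0.08 m), for 0.2 s.
At the end, for the whole second after the job is handed in: Every wound coil stands upright (0.25 rad) and still on the case floor; lid under 0.05 rad; the bare spool stands flat in the nest, within 6 mm of the spindle axis, pin block within 0.26 rad of facing the wire guide; clamp arm down on it, between -0.035 and 0.05 rad (x of coil0 in the frame of case between -0.066 and 0.066 m and y of coil0 in the frame of case between -0.085 and 0.085 m and z of each of coil0, coil1, coil2, coil3 in the frame of case below 0.012 m and angle between each of coil0, coil1, coil2, coil3's own z axis and vertical below 0.25 rad and linear speed of each of coil0, coil1, coil2, coil3, bobbin below 0.03 m/s and x of coil1 in the frame of case between -0.066 and 0.066 m and y of coil1 in the frame of case between -0.085 and 0.085 m and x of coil2 in the frame of case between -0.066 and 0.066 m and y of coil2 in the frame of case between -0.085 and 0.085 m and x of coil3 in the frame of case between -0.066 and 0.066 m and y of coil3 in the frame of case between -0.085 and 0.085 m and value of joint each of case_lid, clamp_arm below 0.05 rad and value of joint clamp_arm above -0.035 rad and horizontal distance between bobbin and nest below 0.006 m and z of bobbin in the frame of nest between -0.004 and 0.004 m and angle between bobbin's own z axis and vertical below 0.1 rad and angle between the x axis of bobbin and the x axis of winder, either way round below 0.26 rad and x of bobbin_pins in the frame of winder below -0.015 m); the robot touches nothing.
It fails at once if the wire reel has been pushed more than 30 mm or tipped over (distance of wire_reel from where it was at the start of the episode above 0.03 m or angle between wire_reel's own z axis and vertical above 0.6 rad).
It fails at once if the bottle has been pushed more than 30 mm or tipped over (distance of glue from where it was at the start of the episode above 0.03 m or angle between glue's own z axis and vertical above 0.6 rad).
It fails at once if the screwdriver has been pushed more than 30 mm (distance of driver from where it was at the start of the episode above 0.03 m).
Of coil1, coil2, coil3 only 1 to 3 are there at a start; the rules pass over those that are not, and their reading is None.
At some moment in a run one of coil1, coil2, coil3, bobbin may be knocked a few centimetres aside while the robot is not near it.
Once in a run the grip may slacken for a moment while it holds something.
It also fails if it takes over 210 s, if anything falls off the work surface, if the arm or the gripper's body presses on something with over 40 N, if the wrist force passes 120 N, or if a joint passes its speed limit or range.

ROBOT

A 7-joint arm with a two-finger parallel gripper is mounted at the origin on the work surface. World frame = base frame: x ahead of the robot, y to its left, z up, the work surface at z = 0. Lengths are in m, angles in rad, forces in N, time in s.
With the tool pointing down it reaches from about 0.4 to 0.85 m from the base axis. Payload 4.4 kg.
Tool frame: the origin (TCP) lies midway between the tips of the shut fingers; the grasp point (between the pads) lies 19 mm behind it; z points along the fingers, y is the line along which they close (so a half turn about z gives the same grasp; the last joint's range is limited). The gripper opens to 94 mm and grips with 3 to 60 N. Pads are 16 mm wide; open, the fingers measure 119 mm over their backs; the gripper's body (75 mm by 177 mm) begins 78 mm behind the grasp point.
Start: joints at [1.213, 0.628, 0.038, 1.517, -0.027, 0.996, -0.02], TCP at [0.187, -0.623, 0.173] pointing down, gripper open.
Joint ranges: [-3.06, 3.06], [-0.37, 2.12], [-1.25, 1.32], [0.18, 2.47], [-1.1, 4.24], [0.23, 1.98], [-2.94, 2.94]. Speed limits (rad/s): [2.57, 2.57, 3.14, 3.14, 3.14, 3.14, 3.14].

INTERFACE

Orientations are given as a rotation vector (axis times angle).
In Python, from workcell import status, grab_frame, workorder, regions_of, mark_of gives the robot as it stands.
- The arm moves only by the tool arm_command, never from a script. Its argument "plan" is a list of rows, each an object of numbers: "tx", "ty", "tz": the shift along the tool's x, y, z scaled (see below); "ax", "ay", "az": the turn, a rotation vector about the tool's x, y, z scaled (see below). In form: [{"tx": .., "ty": .., "tz": .., "ax": .., "ay": .., "az": ..}, ...]. A call has 1 to 10 rows; each row shifts and turns the commanded pose from where the row before left it, along the tool's axes as they then stand; what a row does not reach is not made up. The controller multiplies each number of a shift by 0.02 m and each number of a turn by 0.1 rad. A row lasts 1/12 s, in which the tool goes at most 41.7 mm and 7.16 degrees, less where a joint would pass 70% of its speed; a pose out of reach is approached as far as the arm can. A call with a number of a shift or a turn outside -1 to 1 is refused whole. A call with a gripper value outside its range is refused whole. "claw" is the closure, from -1 (fully open) to 1 (shut), set as the call begins (left out, the last holds). The fingers move at their own pace and stop on an object; "grip_force" is the grip in N (left out, the last holds). Time passes only in rows, so rows that do not move let the fingers close. It gives the time, the measured TCP pose, the force, the opening and the grip force at its end, in the units of the state.
- status.sense(): the state, without advancing time (a new reading comes with each control period).
- grab_frame(name): name is "side" or "top"; returns a dict with "image" (384x512x3 uint8, red, green, blue), "mtx" (3x3 intrinsics, pixels), "extrinsics" (4x4, takes a point from camera to world coordinates). Camera axes: x right, y up, looking along -z (the intrinsics and any distortion apply to the point x, -y, -z); pixel columns grow to the right and rows downward; lengths in m; the calibration is good to about 2 mm. A picture is of the moment at which its call begins. There is no depth.
- workorder.finish_job(): hands the job in; it is judged then, once.
Trained networks look in a picture, given as the dict that the camera call returned (one of the last four; its "shot" number tells which), for a name from the list of things; names that differ only in an ending like _2 or _b are one class to them, and where a whole thing is asked for, a point or a joint stands for the part that bears it (a point fixed in the world has none). Each returns a list of dicts, best first, with "score" (0 to 1); they miss things now and then, are a little off and sometimes report something else, mostly with a low value. They report only what shows in the picture. A call takes as long as a camera call. They do not tell look-alikes from the thing itself.
- regions_of(thing, picture): "pixels" (384x512 bool, what is visible of it).
- mark_of(thing, picture): "point" ([x, y, z] in m, in the coordinates of the camera as it stood for that picture, good to about 4 mm: a listed point, or the origin of a listed thing).
The state is a dict: "clock": time; "q": joint angles; "qd": joint speeds; "tau": joint torques, N m; "position": TCP position; "tool_rot": TCP orientation; "wrist_force": force on the tool from outside, world axes, zero at the start; "torque": the same for the moment, N m; "grip_width": opening from 0.0 (shut) to 1.0 (fully open); "grasp_force": force on a finger pad.
Only numpy, scipy, OpenCV 4.12 (cv2) and the standard library are available. Lean on these libraries where they do the work, as an engineer would, in place of code of your own. Each camera call takes 0.05 s, during which the arm holds its last target. There are 200 camera calls.

## Working session

There is one attempt and no reset: what is moved stays moved. The work goes in short steps, Python scripts to look and compute and a tool call to move; the robot and the scene stay as the last step left them, time stands still between calls to the robot, and variables do not carry over. Pictures are saved under pics/ and viewed, at most 14 in all, crops included, and the job is handed in when it is done.

Besides the shell and the picture viewer there is one more tool, called after "Emit:" by a JSON object that holds its "name" and its "arguments". arm_command: Moves the arm, as the interface text tells. Its arguments: {"type":"object","properties":{"plan":{"type":"array","items":{"type":"object","properties":{"tx":{"type":"number","minimum":-1,"maximum":1},"ty":{"type":"number","minimum":-1,"maximum":1},"tz":{"type":"number","minimum":-1,"maximum":1},"ax":{"type":"number","minimum":-1,"maximum":1},"ay":{"type":"number","minimum":-1,"maximum":1},"az":{"type":"number","minimum":-1,"maximum":1}}}},"claw":{"type":"number"},"grip_force":{"type":"number"}},"required":["plan"]}

```bash
mkdir -p pics; ls
cat > h.py <<'E'
import numpy as np, cv2
from scipy.spatial.transform import Rotation as R
from workcell import status, grab_frame, workorder, regions_of, mark_of
def w(pic,p):
    T=np.array(pic["extrinsics"]); return T[:3,:3]@np.array(p)+T[:3,3]
def save(pic,n): cv2.imwrite("pics/"+n,pic["image"][:,:,::-1])
def proj(pic,P):
    T=np.linalg.inv(pic["extrinsics"]); c=T[:3,:3]@np.array(P,float)+T[:3,3]
    v=np.array(pic["mtx"])@np.array([c[0],-c[1],-c[2]]); return v[:2]/v[2]
def ray(pic,uv,z):
    T=np.array(pic["extrinsics"]); d=np.linalg.inv(pic["mtx"])@np.array([uv[0],uv[1],1.]); d=T[:3,:3]@np.array([d[0],-d[1],-d[2]])
    o=T[:3,3]; return o+d*(z-o[2])/d[2]
def st():
    s=status.sense(); print(round(s["clock"],2),"pos",np.round(s["position"],4),"rot",np.round(s["tool_rot"],3),"F",np.round(s["wrist_force"],1),"w",round(float(s["grip_width"]),3),"g",np.round(s["grasp_force"],1)); return s
E
python3 - <<'E'
from h import *
s=st(); print(R.from_rotvec(s["tool_rot"]).as_matrix().round(3))
for n in ("top","side"):
    p=grab_frame(n); save(p,n+"0.png"); print(n,[k for k in p], p["extrinsics"][:3,3] if hasattr(p["extrinsics"],"shape") else p["extrinsics"])
    for t in ["winder","nest","wire_guide","clamp_hinge","clamp_ball","case","lid_hinge","lid_edge","coil0","bobbin","bobbin_pins","wire_reel","glue","driver"]:
        print(t,[(round(m["score"],2),w(p,m["point"]).round(3).tolist(),proj(p,w(p,m["point"])).round().tolist()) for m in mark_of(t,p) if m["score"]>.2])
E
```

```text
pics
0.0 pos [ 0.1868 -0.6218  0.172 ] rot [-3.106 -0.456  0.   ] F [-0.5 -0.7  0.4] w 1.002 g 0.0
[[ 0.958  0.288 -0.001]
 [ 0.288 -0.958  0.002]
 [-0.    -0.002 -1.   ]]
top ['image', 'mtx', 'extrinsics', 'shot'] [0.40087552 0.05351498 1.09585865]
winder [(0.73, [0.461, -0.249, 0.002], [353.0, 211.0])]
nest [(0.74, [0.46, -0.255, 0.043], [359.0, 211.0]), (0.3, [0.462, -0.252, 0.039], [358.0, 210.0])]
wire_guide [(0.97, [0.407, -0.26, 0.057], [363.0, 229.0]), (0.5, [0.524, 0.29, 0.058], [171.0, 185.0])]
clamp_hinge [(0.56, [0.406, -0.262, 0.09], [367.0, 229.0])]
clamp_ball [(0.58, [0.407, -0.263, 0.089], [367.0, 229.0])]
case [(0.64, [0.455, 0.275, -0.0], [180.0, 211.0])]
lid_hinge [(0.79, [0.524, 0.289, 0.055], [172.0, 186.0])]
lid_edge [(0.95, [0.599, 0.303, 0.173], [158.0, 151.0])]
coil0 [(0.74, [0.579, -0.064, 0.0], [292.0, 172.0]), (0.66, [0.446, 0.059, 0.002], [251.0, 215.0]), (0.46, [0.46, -0.252, 0.035], [357.0, 211.0])]
bobbin [(0.73, [0.47, -0.063, -0.005], [292.0, 207.0]), (0.57, [0.382, -0.101, -0.001], [304.0, 237.0])]
bobbin_pins [(0.62, [0.448, -0.048, 0.024], [288.0,
[... 968 characters left out ...]
001], [346.0, 198.0])]
lid_edge [(0.69, [0.599, 0.3, 0.176], [282.0, 100.0]), (0.5, [0.469, -0.253, 0.041], [254.0, 306.0])]
coil0 [(0.82, [0.453, 0.063, 0.003], [235.0, 212.0]), (0.69, [0.463, -0.253, 0.042], [251.0, 306.0]), (0.57, [0.58, -0.066, 0.002], [293.0, 246.0])]
bobbin [(0.85, [0.382, -0.095, 0.002], [208.0, 262.0]), (0.71, [0.473, -0.066, 0.005], [248.0, 249.0])]
bobbin_pins [(0.81, [0.398, -0.076, 0.033], [214.0, 246.0]), (0.57, [0.445, -0.047, 0.031], [235.0, 235.0])]
wire_reel [(0.66, [0.742, 0.088, 0.002], [345.0, 198.0])]
glue [(0.84, [0.744, -0.076, 0.0], [363.0, 244.0]), (0.62, [0.465, -0.254, 0.043], [252.0, 306.0])]
driver [(0.79, [0.287, 0.367, -0.003], [172.0, 147.0])]
```

View pics/top0.png

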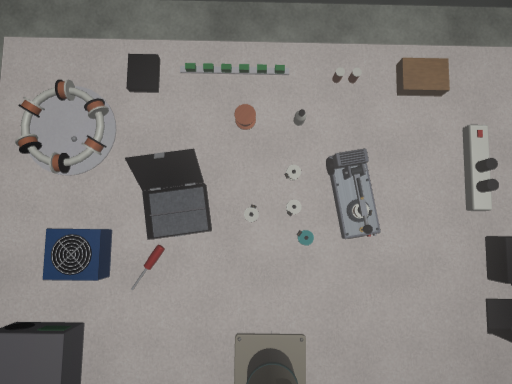

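View pics/side0.png

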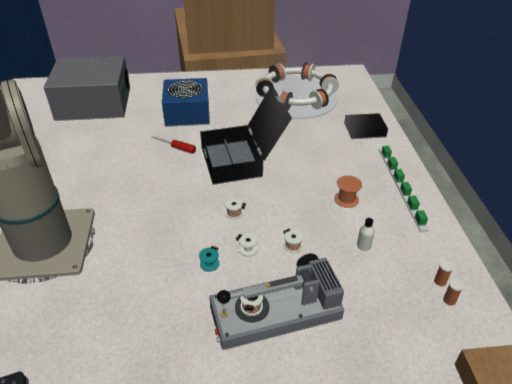

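The top picture shows the winder (355,200), the case with its open lid (180,195), the turquoise look-alike (306,238), the bare spool (294,207) and two bench coils (294,172), (251,214). The motor ring and the row of green parts are decoys. Next I need the pin directions.

```bash
cat >> h.py <<'E'
def patch(pic,c,z,half=0.045,n=180):
    # rectified plane view at height z: image right=-y, up=+x
    src=np.float32([proj(pic,[c[0]+a*half,c[1]+b*half,z]) for a,b in((1,1),(1,-1),(-1,-1),(-1,1))])
    dst=np.float32([[0,0],[n,0],[n,n],[0,n]])
    return cv2.warpPerspective(pic["image"],cv2.getPerspectiveTransform(src,dst),(n,n),flags=cv2.INTER_CUBIC)
def pin(pic,c,z=0.030,half=0.045,n=180):
    """pin direction: darkest angle on ring 20-28mm around c at height z"""
    P=patch(pic,c,z,half,n); g=cv2.cvtColor(P,cv2.COLOR_RGB2GRAY).astype(float)
    v,u=np.mgrid[0:n,0:n]+.5; X=(n/2-v)/n*2*half; Y=(n/2-u)/n*2*half; r=np.hypot(X,Y)
    m=(r>.015)&(r<.031); d=np.clip(90-g,0,None)*m
    if d.sum()==0: return None,P
    return np.degrees(np.arctan2((d*Y).sum(),(d*X).sum())),P
E
python3 - <<'E'
from h import *
rows=[]
for n in ("top","side"):
    p=grab_frame(n); r=[]
    for c in [(.58,-.065),(.45,.061),(.472,-.065),(.463,-.253)]:
        a,P=pin(p,c,.03 if c[1]>-.2 else .071); print(n,c,a); r.append(P)
    rows.append(np.hstack(r))
cv2.imwrite("pics/pins.png",np.vstack(rows)[:,:,::-1])
E
```

```text
top (0.58, -0.065) 126.00127451581007
top (0.45, 0.061) -16.221628397399147
top (0.472, -0.065) 147.72365014880313
top (0.463, -0.253) 86.3118951530601
side (0.58, -0.065) 132.91849827106512
side (0.45, 0.061) -23.797970824581522
side (0.472, -0.065) 145.92113074407393
side (0.463, -0.253) -101.48897825838922
```

View pics/pins.png

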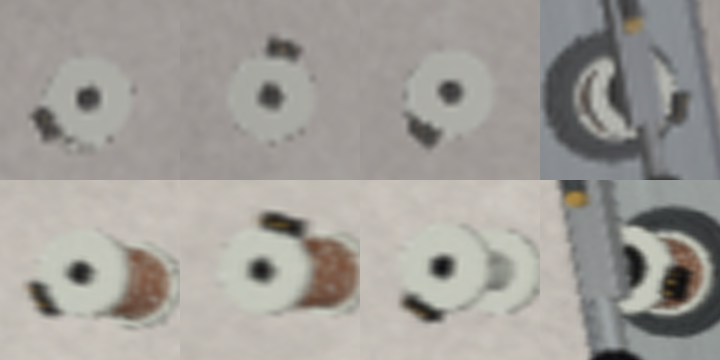

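Emit:
{"name": "arm_command", "arguments": {"plan": [{"az":1},{"tx":0.9,"ty":-0.96},{"tx":0.9,"ty":-0.96},{"tx":0.9,"ty":-0.96},{"tx":0.9,"ty":-0.96},{"tx":0.9,"ty":-0.96},{"tx":0.9,"ty":-0.96},{"tx":0.9,"ty":-0.96},{"tx":0.9,"ty":-0.96},{"tx":0.9,"ty":-0.96}], "claw": -0.3}}

```text
invalid input at $.plan[0]: expected keys tx, ty, tz, ax, ay, az
```

Emit:
{"name": "arm_command", "arguments": {"plan": [{"tx":0.9,"ty":-0.96},{"tx":0.9,"ty":-0.96},{"tx":0.9,"ty":-0.96},{"tx":0.9,"ty":-0.96},{"tx":0.9,"ty":-0.96},{"tx":0.9,"ty":-0.96},{"tx":0.9,"ty":-0.96},{},{},{}]}}

```text
invalid input at $.plan[0]: expected keys tx, ty, tz, ax, ay, az
```

Emit:
{"name": "arm_command", "arguments": {"plan": [{"tx":0,"ty":0,"tz":0,"ax":0,"ay":0,"az":1},{"tx":0.9,"ty":-0.96,"tz":0,"ax":0,"ay":0,"az":0},{"tx":0.9,"ty":-0.96,"tz":0,"ax":0,"ay":0,"az":0},{"tx":0.9,"ty":-0.96,"tz":0,"ax":0,"ay":0,"az":0},{"tx":0.9,"ty":-0.96,"tz":0,"ax":0,"ay":0,"az":0},{"tx":0.9,"ty":-0.96,"tz":0,"ax":0,"ay":0,"az":0},{"tx":0.9,"ty":-0.96,"tz":0,"ax":0,"ay":0,"az":0},{"tx":0.9,"ty":-0.96,"tz":0,"ax":0,"ay":0,"az":0},{"tx":0.9,"ty":-0.96,"tz":0,"ax":0,"ay":0,"az":0},{"tx":0.9,"ty":-0.96,"tz":0,"ax":0,"ay":0,"az":0}], "claw": -0.3}}

```text
clock: 2.43
position: [0.3137, -0.421, 0.1731]
tool_rot: [3.127, 0.301, 0.0]
wrist_force: [1.0, 0.1, 0.1]
grip_width: 0.647
grasp_force: 0.0
```

Emit:
{"name": "arm_command", "arguments": {"plan": [{"tx":0.9,"ty":-0.96,"tz":0,"ax":0,"ay":0,"az":0},{"tx":0.9,"ty":-0.96,"tz":0,"ax":0,"ay":0,"az":0},{"tx":0.9,"ty":-0.96,"tz":0,"ax":0,"ay":0,"az":0},{"tx":0.9,"ty":-0.96,"tz":0,"ax":0,"ay":0,"az":0},{"tx":0.9,"ty":-0.96,"tz":0,"ax":0,"ay":0,"az":0},{"tx":0.9,"ty":-0.96,"tz":0,"ax":0,"ay":0,"az":0},{"tx":0.9,"ty":-0.96,"tz":0,"ax":0,"ay":0,"az":0},{"tx":0,"ty":0,"tz":0,"ax":0,"ay":0,"az":0},{"tx":0,"ty":0,"tz":0,"ax":0,"ay":0,"az":0}]}}

```text
clock: 3.18
position: [0.4121, -0.2649, 0.173]
tool_rot: [-3.127, -0.306, -0.001]
wrist_force: [0.5, -0.2, 0.2]
grip_width: 0.648
grasp_force: 0.0
```

Emit:
{"name": "arm_command", "arguments": {"plan": [{"tx":-0.15,"ty":0,"tz":1,"ax":0,"ay":0,"az":0},{"tx":0,"ty":0,"tz":1,"ax":0,"ay":0,"az":0},{"tx":0,"ty":0,"tz":1,"ax":0,"ay":0,"az":0},{"tx":0,"ty":0,"tz":1,"ax":0,"ay":0,"az":0},{"tx":0,"ty":0,"tz":1,"ax":0,"ay":0,"az":0},{"tx":0,"ty":0,"tz":0,"ax":0,"ay":0,"az":0},{"tx":0,"ty":0,"tz":0,"ax":0,"ay":0,"az":0}]}}

```text
clock: 3.77
position: [0.4069, -0.2675, 0.0725]
tool_rot: [-3.127, -0.298, 0.003]
wrist_force: [0.0, -0.2, 0.6]
grip_width: 0.649
grasp_force: 0.0
```

Emit:
{"name": "arm_command", "arguments": {"plan": [{"tx":0,"ty":0,"tz":0,"ax":0,"ay":0,"az":0},{"tx":0,"ty":0,"tz":0,"ax":0,"ay":0,"az":0},{"tx":0,"ty":0,"tz":0,"ax":0,"ay":0,"az":0},{"tx":0,"ty":0,"tz":0,"ax":0,"ay":0,"az":0},{"tx":0,"ty":0,"tz":0,"ax":0,"ay":0,"az":0},{"tx":0,"ty":0,"tz":0,"ax":0,"ay":0,"az":0},{"tx":0,"ty":0,"tz":0,"ax":0,"ay":0,"az":0}], "claw": 1, "grip_force": 20}}

```text
clock: 4.35
position: [0.4084, -0.2667, 0.0731]
tool_rot: [3.127, 0.301, 0.001]
wrist_force: [-0.4, 0.1, -0.1]
grip_width: 0.189
grasp_force: 0.0
```

Emit:
{"name": "arm_command", "arguments": {"plan": [{"tx":0,"ty":0,"tz":0,"ax":0,"ay":0,"az":0},{"tx":0,"ty":0,"tz":0,"ax":0,"ay":0,"az":0},{"tx":0,"ty":0,"tz":0,"ax":0,"ay":0,"az":0},{"tx":0,"ty":0,"tz":0,"ax":0,"ay":0,"az":0}]}}

```text
clock: 4.68
position: [0.4082, -0.2666, 0.0728]
tool_rot: [-3.127, -0.301, 0.0]
wrist_force: [-0.1, 0.5, 0.2]
grip_width: 0.005
grasp_force: 0.0
```

Run:
```python
from h import *
st()
p=grab_frame("side"); cv2.imwrite("pics/grip1.png",cv2.resize(p["image"][220:360,150:350,::-1],None,fx=4,fy=4,interpolation=cv2.INTER_CUBIC))
```

```text
4.68 pos [ 0.4082 -0.2666  0.0728] rot [-3.127 -0.301  0.   ] F [-0.1  0.5  0.2] w 0.005 g 0.0
```

View pics/grip1.png

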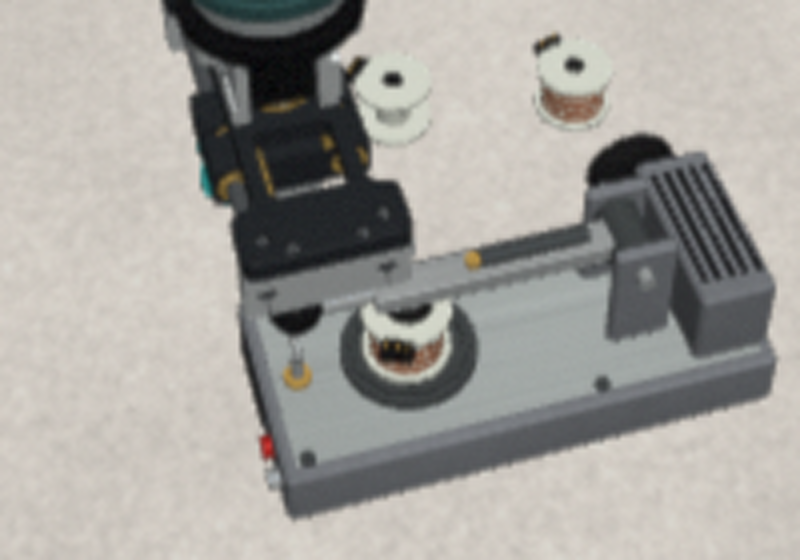

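Run:
```python
from h import *
s=st(); pos=np.array(s["position"]); M=R.from_rotvec(s["tool_rot"]).as_matrix()
for n in("side","top"):
    p=grab_frame(n)
    for t in(0,-.019,-.097): print(n,t,proj(p,pos+M[:,2]*t).round(1))
    for t in ["clamp_ball","clamp_hinge","wire_guide"]:
        print(t,[(round(m["score"],2),w(p,m["point"]).round(3).tolist(),proj(p,w(p,m["point"])).round().tolist()) for m in mark_of(t,p) if m["score"]>.2])
cv2.imwrite("pics/top1.png",cv2.resize(p["image"][120:300,260:440,::-1],None,fx=3.3,fy=3.3,interpolation=cv2.INTER_CUBIC))
```

```text
4.73 pos [ 0.4082 -0.2666  0.0728] rot [-3.127 -0.301  0.   ] F [ 0.1 -0.1  0.1] w 0.009 g 0.0
side 0 [222.8 304.9]
side -0.019 [222.4 298.7]
side -0.097 [220.6 271.4]
clamp_ball [(0.73, [0.412, -0.261, 0.089], [224.0, 297.0]), (0.56, [0.451, -0.048, 0.032], [237.0, 236.0])]
clamp_hinge [(0.67, [0.573, -0.234, 0.089], [306.0, 279.0]), (0.45, [0.411, -0.262, 0.088], [224.0, 298.0])]
wire_guide [(0.81, [0.411, -0.265, 0.059], [225.0, 309.0]), (0.64, [0.452, 0.063, 0.002], [234.0, 212.0])]
top 0 [366.6 228.6]
top -0.019 [368.8 228.6]
top -0.097 [378.5 228.5]
clamp_ball [(0.74, [0.409, -0.262, 0.092], [367.0, 228.0])]
clamp_hinge [(0.64, [0.569, -0.23, 0.086], [354.0, 171.0])]
wire_guide [(0.76, [0.408, -0.259, 0.055], [362.0, 229.0]), (0.37, [0.599, 0.304, 0.173], [157.0, 151.0])]
```

View pics/top1.png

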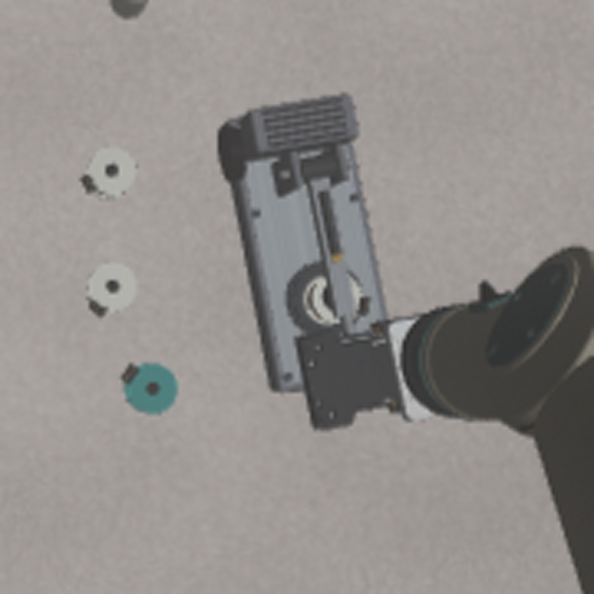

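Emit:
{"name": "arm_command", "arguments": {"plan": [{"tx":0,"ty":0,"tz":-0.5,"ax":0,"ay":0,"az":0},{"tx":0,"ty":0,"tz":-0.5,"ax":0,"ay":0,"az":0}]}}

```text
clock: 5.3
position: [0.4077, -0.2663, 0.0927]
tool_rot: [-3.126, -0.301, 0.002]
wrist_force: [-0.2, 0.0, -0.6]
grip_width: 0.003
grasp_force: 0.0
```

Emit:
{"name": "arm_command", "arguments": {"plan": [{"tx":0,"ty":0,"tz":-1,"ax":0,"ay":0,"az":0},{"tx":0,"ty":0,"tz":-1,"ax":0,"ay":0,"az":0},{"tx":0,"ty":0,"tz":0,"ax":0,"ay":0,"az":0}]}}

```text
clock: 5.55
position: [0.4104, -0.268, 0.1358]
tool_rot: [3.124, 0.3, 0.008]
wrist_force: [0.5, -0.6, 0.8]
grip_width: 0.008
grasp_force: 0.0
```

Run:
```python
from h import *
s=st(); pos=np.array(s["position"]); M=R.from_rotvec(s["tool_rot"]).as_matrix()
p=grab_frame("side"); cv2.imwrite("pics/grip2.png",cv2.resize(p["image"][200:340,150:350,::-1],None,fx=4,fy=4,interpolation=cv2.INTER_CUBIC))
print(proj(p,pos))
for t in ["clamp_ball","clamp_hinge","wire_guide"]:
        print(t,[(round(m["score"],2),w(p,m["point"]).round(3).tolist(),proj(p,w(p,m["point"])).round().tolist()) for m in mark_of(t,p) if m["score"]>.2])
```

```text
5.55 pos [ 0.4104 -0.268   0.1358] rot [3.124 0.3   0.008] F [ 0.5 -0.6  0.8] w 0.008 g 0.0
[222.59616578 284.24046381]
clamp_ball [(0.64, [0.408, -0.261, 0.088], [222.0, 298.0])]
clamp_hinge []
wire_guide [(0.73, [0.407, -0.265, 0.056], [222.0, 310.0]), (0.44, [0.6, 0.299, 0.176], [282.0, 100.0]), (0.41, [0.74, 0.087, 0.005], [345.0, 197.0])]
```

View pics/grip2.png

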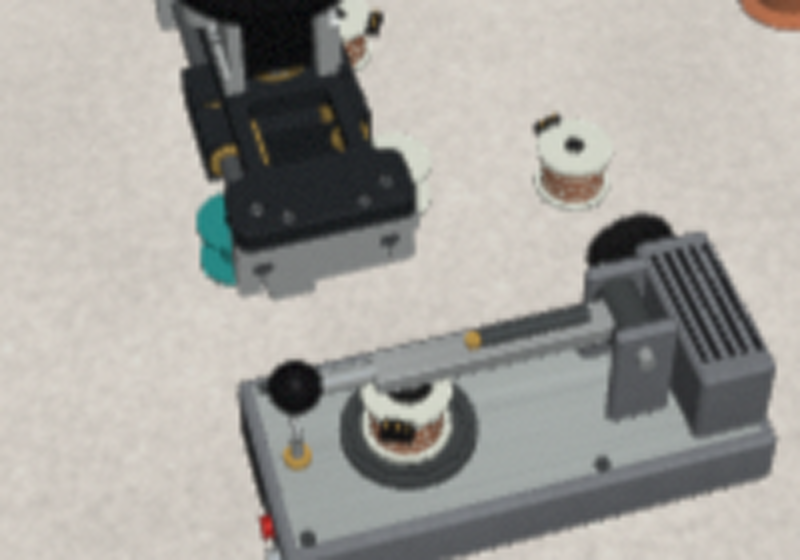

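Run:
```python
from h import *
s=status.sense(); pos=np.array(s["position"]); M=R.from_rotvec(s["tool_rot"]).as_matrix()
p=grab_frame("side"); o=np.array([150,200])
for l in [(.0375,.0885,-.097),(-.0375,.0885,-.097),(.0375,-.0885,-.097),(0,0,-.06),(0,0,0)]:
  for dz in (0,.035): print(l,dz,((proj(p,pos+M@np.array(l)+[0,0,dz])-o)*4).round())
p=grab_frame("top"); save(p,"x.png")
print([(proj(p,pos+M@np.array(l))).round(1) for l in [(.0375,-.0885,-.097),(-.0375,-.0885,-.097),(0,0,0)]])
cv2.imwrite("pics/top2.png",cv2.resize(p["image"][180:280,320:440,::-1],None,fx=6,fy=6,interpolation=cv2.INTER_CUBIC))
```

```text
(0.0375, 0.0885, -0.097) 0 [422. 334.]
(0.0375, 0.0885, -0.097) 0.035 [423. 275.]
(-0.0375, 0.0885, -0.097) 0 [233. 379.]
(-0.0375, 0.0885, -0.097) 0.035 [228. 320.]
(0.0375, -0.0885, -0.097) 0 [309.  38.]
(0.0375, -0.0885, -0.097) 0.035 [307. -21.]
(0, 0, -0.06) 0 [279. 252.]
(0, 0, -0.06) 0.035 [275. 196.]
(0, 0, 0) 0 [284. 340.]
(0, 0, 0) 0.035 [281. 289.]
[array([347.6, 219.7]), array([353.9, 250.9]), array([373.4, 228.7])]
```

View pics/top2.png

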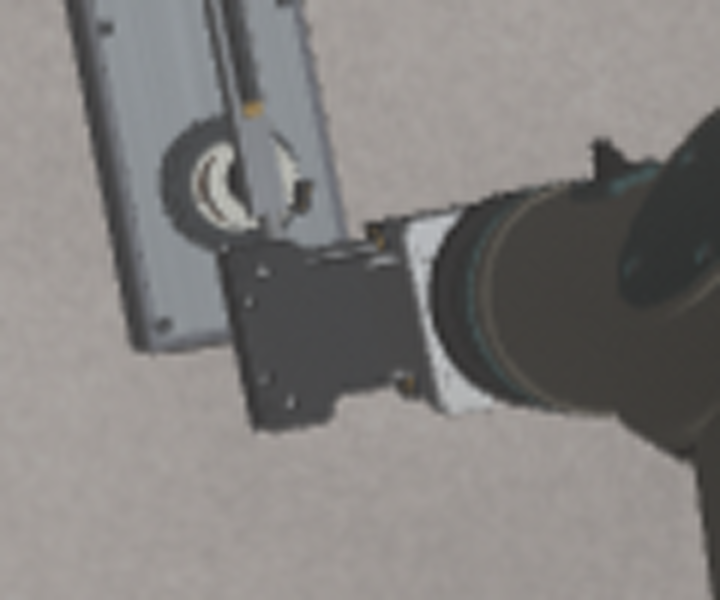

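Emit:
{"name": "arm_command", "arguments": {"plan": [{"tx":0,"ty":0,"tz":0,"ax":0,"ay":0,"az":0},{"tx":0,"ty":0,"tz":0,"ax":0,"ay":0,"az":0},{"tx":0,"ty":0,"tz":0,"ax":0,"ay":0,"az":0},{"tx":0,"ty":0,"tz":0,"ax":0,"ay":0,"az":0},{"tx":0,"ty":0,"tz":0,"ax":0,"ay":0,"az":0},{"tx":0,"ty":0,"tz":0,"ax":0,"ay":0,"az":0},{"tx":0,"ty":0,"tz":0,"ax":0,"ay":0,"az":0},{"tx":0,"ty":0,"tz":0,"ax":0,"ay":0,"az":0},{"tx":0,"ty":0,"tz":0,"ax":0,"ay":0,"az":0},{"tx":0,"ty":0,"tz":0,"ax":0,"ay":0,"az":0}], "claw": -0.3}}

```text
clock: 6.68
position: [0.4082, -0.2667, 0.1329]
tool_rot: [3.127, 0.301, 0.0]
wrist_force: [0.9, -0.5, -0.0]
grip_width: 0.64
grasp_force: 0.0
```

Run:
```python
from h import *
s=st(); pos=np.array(s["position"]); M=R.from_rotvec(s["tool_rot"]).as_matrix(); print(np.round(s["q"],3))
p=grab_frame("side"); I=cv2.resize(p["image"][200:340,150:350,::-1],None,fx=4,fy=4,interpolation=cv2.INTER_CUBIC)
for l in [(0,.03,0),(0,-.03,0),(0,0,-.019)]:
  u=((proj(p,pos+M@np.array(l))-[150,200])*4).astype(int); cv2.circle(I,tuple(int(a) for a in u),4,(0,0,255),-1); print(u)
cv2.imwrite("pics/grip3.png",I)
```

```text
6.68 pos [ 0.4082 -0.2667  0.1329] rot [3.127 0.301 0.   ] F [ 0.9 -0.5 -0. ] w 0.64 g 0.0
[ 0.495  0.456  0.036  2.005 -0.025  0.68  -0.831]
[302 391]
[270 289]
[283 312]
```

View pics/grip3.png

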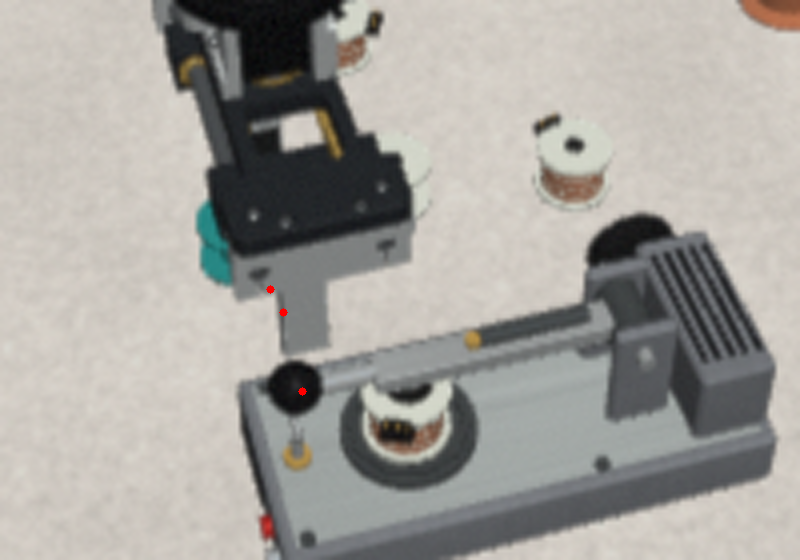

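Emit:
{"name": "arm_command", "arguments": {"plan": [{"tx":0,"ty":0,"tz":0.8,"ax":0,"ay":0,"az":0},{"tx":0,"ty":0,"tz":0.8,"ax":0,"ay":0,"az":0},{"tx":0,"ty":0,"tz":0.8,"ax":0,"ay":0,"az":0},{"tx":0,"ty":0,"tz":0.8,"ax":0,"ay":0,"az":0},{"tx":0,"ty":0,"tz":0.7,"ax":0,"ay":0,"az":0},{"tx":0,"ty":0,"tz":0.6,"ax":0,"ay":0,"az":0},{"tx":0,"ty":0,"tz":0.6,"ax":0,"ay":0,"az":0},{"tx":0,"ty":0,"tz":0,"ax":0,"ay":0,"az":0},{"tx":0,"ty":0,"tz":0,"ax":0,"ay":0,"az":0}]}}

```text
clock: 7.48
position: [0.4079, -0.2665, 0.0306]
tool_rot: [-3.126, -0.301, 0.002]
wrist_force: [-0.4, 0.6, 0.4]
grip_width: 0.65
grasp_force: 0.0
```

Emit:
{"name": "arm_command", "arguments": {"plan": [{"tx":0,"ty":0,"tz":0,"ax":0,"ay":0,"az":0},{"tx":0,"ty":0,"tz":0,"ax":0,"ay":0,"az":0},{"tx":0,"ty":0,"tz":0,"ax":0,"ay":0,"az":0},{"tx":0,"ty":0,"tz":0,"ax":0,"ay":0,"az":0},{"tx":0,"ty":0,"tz":0,"ax":0,"ay":0,"az":0},{"tx":0,"ty":0,"tz":0,"ax":0,"ay":0,"az":0},{"tx":0,"ty":0,"tz":0,"ax":0,"ay":0,"az":0}], "claw": 0.6}}

```text
clock: 8.07
position: [0.4076, -0.2628, 0.0311]
tool_rot: [-3.122, -0.303, 0.003]
wrist_force: [0.1, 7.5, 6.6]
grip_width: 0.264
grasp_force: 20.0
```

Run:
```python
from h import *
s=st(); pos=np.array(s["position"]); M=R.from_rotvec(s["tool_rot"]).as_matrix()
p=grab_frame("side"); I=cv2.resize(p["image"][220:360,150:350,::-1],None,fx=4,fy=4,interpolation=cv2.INTER_CUBIC)
cv2.imwrite("pics/grip4.png",I)
```

```text
8.07 pos [ 0.4076 -0.2628  0.0311] rot [-3.122e+00 -3.030e-01  3.000e-03] F [0.1 7.5 6.6] w 0.264 g 20.0
```

View pics/grip4.png

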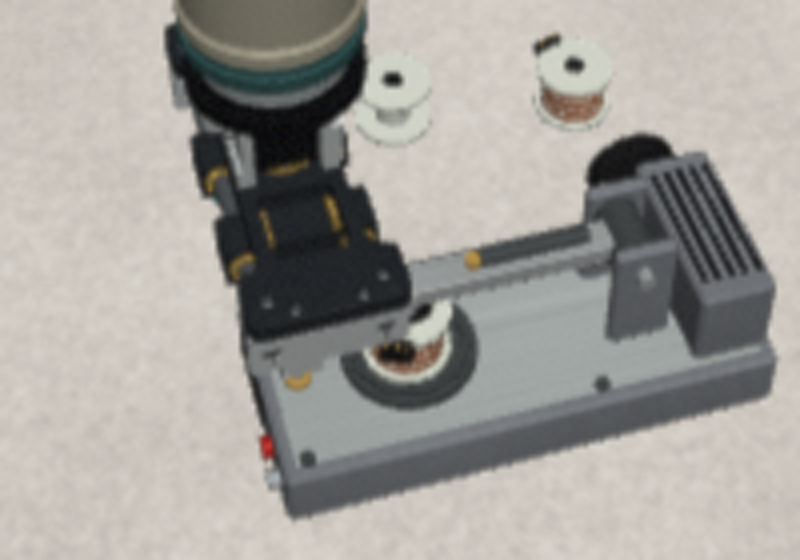

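Emit:
{"name": "arm_command", "arguments": {"plan": [{"tx":0,"ty":0,"tz":0,"ax":0,"ay":0,"az":0},{"tx":0,"ty":0,"tz":0,"ax":0,"ay":0,"az":0},{"tx":0,"ty":-0.1,"tz":0.3,"ax":0,"ay":0,"az":0},{"tx":0,"ty":-0.1,"tz":0.2,"ax":0,"ay":0,"az":0}], "claw": 0.2}}

```text
clock: 8.45
position: [0.4076, -0.2634, 0.0206]
tool_rot: [3.126, 0.3, 0.001]
wrist_force: [-0.1, -0.3, -0.4]
grip_width: 0.399
grasp_force: 0.0
```

Emit:
{"name": "arm_command", "arguments": {"plan": [{"tx":0,"ty":0,"tz":0,"ax":0,"ay":0,"az":0},{"tx":0,"ty":0,"tz":0,"ax":0,"ay":0,"az":0},{"tx":0,"ty":0,"tz":0,"ax":0,"ay":0,"az":0},{"tx":0,"ty":0,"tz":0,"ax":0,"ay":0,"az":0},{"tx":0,"ty":0,"tz":0,"ax":0,"ay":0,"az":0},{"tx":0,"ty":0,"tz":0,"ax":0,"ay":0,"az":0}], "claw": 0.7, "grip_force": 25}}

```text
clock: 8.95
position: [0.4072, -0.263, 0.0208]
tool_rot: [3.127, 0.3, -0.001]
wrist_force: [-0.6, -1.1, -3.5]
grip_width: 0.262
grasp_force: 25.0
```

Emit:
{"name": "arm_command", "arguments": {"plan": [{"tx":0.04,"ty":0,"tz":-0.82,"ax":0,"ay":0,"az":0},{"tx":0.12,"ty":0,"tz":-0.81,"ax":0,"ay":0,"az":0},{"tx":0.2,"ty":0,"tz":-0.8,"ax":0,"ay":0,"az":0},{"tx":0.28,"ty":0,"tz":-0.78,"ax":0,"ay":0,"az":0},{"tx":0.36,"ty":0,"tz":-0.74,"ax":0,"ay":0,"az":0},{"tx":0.43,"ty":0,"tz":-0.7,"ax":0,"ay":0,"az":0},{"tx":0.5,"ty":0,"tz":-0.65,"ax":0,"ay":0,"az":0}]}}

```text
clock: 9.53
position: [0.4466, -0.2557, 0.128]
tool_rot: [3.126, 0.301, 0.003]
wrist_force: [3.8, -1.7, -5.9]
grip_width: 0.258
grasp_force: 25.0
```

Emit:
{"name": "arm_command", "arguments": {"plan": [{"tx":0.57,"ty":0,"tz":-0.6,"ax":0,"ay":0,"az":0},{"tx":0.62,"ty":0,"tz":-0.54,"ax":0,"ay":0,"az":0},{"tx":0.68,"ty":0,"tz":-0.48,"ax":0,"ay":0,"az":0},{"tx":0.73,"ty":0,"tz":-0.41,"ax":0,"ay":0,"az":0},{"tx":0.78,"ty":0,"tz":-0.34,"ax":0,"ay":0,"az":0},{"tx":0.4,"ty":0,"tz":-0.15,"ax":0,"ay":0,"az":0}]}}

```text
clock: 10.03
position: [0.5227, -0.2417, 0.1787]
tool_rot: [3.124, 0.302, 0.007]
wrist_force: [2.5, -3.1, -2.8]
grip_width: 0.262
grasp_force: 25.0
```

Run:
```python
from h import *
st()
p=grab_frame("side"); cv2.imwrite("pics/grip5.png",cv2.resize(p["image"][180:340,180:360,::-1],None,fx=2.5,fy=2.5,interpolation=cv2.INTER_CUBIC))
for t in ["clamp_ball","clamp_hinge"]:
        print(t,[(round(m["score"],2),w(p,m["point"]).round(3).tolist()) for m in mark_of(t,p) if m["score"]>.2])
```

```text
10.03 pos [ 0.5227 -0.2417  0.1787] rot [3.124 0.302 0.007] F [ 2.5 -3.1 -2.8] w 0.262 g 25.0
clamp_ball [(0.87, [0.524, -0.241, 0.244])]
clamp_hinge [(0.77, [0.575, -0.23, 0.089])]
```

Emit:
{"name": "arm_command", "arguments": {"plan": [{"tx":0,"ty":0,"tz":0,"ax":0,"ay":0,"az":0},{"tx":0,"ty":0,"tz":0,"ax":0,"ay":0,"az":0},{"tx":0,"ty":0,"tz":0,"ax":0,"ay":0,"az":0},{"tx":0,"ty":0,"tz":0,"ax":0,"ay":0,"az":0},{"tx":0,"ty":0,"tz":0,"ax":0,"ay":0,"az":0},{"tx":0,"ty":0,"tz":0,"ax":0,"ay":0,"az":0},{"tx":0,"ty":0,"tz":0,"ax":0,"ay":0,"az":0}], "claw": -0.3}}

```text
clock: 10.77
position: [0.5194, -0.2408, 0.1772]
tool_rot: [-3.127, -0.301, 0.0]
wrist_force: [-0.2, -1.2, 0.9]
grip_width: 0.648
grasp_force: 0.0
```

Emit:
{"name": "arm_command", "arguments": {"plan": [{"tx":-0.9,"ty":0,"tz":0,"ax":0,"ay":0,"az":0},{"tx":-0.9,"ty":0,"tz":0,"ax":0,"ay":0,"az":0},{"tx":-0.9,"ty":0,"tz":0,"ax":0,"ay":0,"az":0},{"tx":-0.9,"ty":0,"tz":0,"ax":0,"ay":0,"az":0},{"tx":-0.9,"ty":0,"tz":0,"ax":0,"ay":0,"az":0},{"tx":-0.9,"ty":0,"tz":0,"ax":0,"ay":0,"az":0},{"tx":-0.9,"ty":0,"tz":0,"ax":0,"ay":0,"az":0},{"tx":-0.9,"ty":0,"tz":0,"ax":0,"ay":0,"az":0},{"tx":-0.9,"ty":0,"tz":0,"ax":0,"ay":0,"az":0},{"tx":-0.9,"ty":0,"tz":0,"ax":0,"ay":0,"az":0}]}}

```text
clock: 11.6
position: [0.342, -0.2753, 0.1774]
tool_rot: [3.127, 0.301, 0.0]
wrist_force: [0.2, -1.9, 0.0]
grip_width: 0.651
grasp_force: 0.0
```

Run:
```python
from h import *
st()
r=[]
for n in("side","top"):
  p=grab_frame(n)
  for t in ["clamp_ball","clamp_hinge","nest","winder","coil0","bobbin","bobbin_pins"]:
        print(t,[(round(m["score"],2),w(p,m["point"]).round(3).tolist()) for m in mark_of(t,p) if m["score"]>.2])
  r+= [patch(p,(.463,-.253),.071), patch(p,(.463,-.253),.041)]
cv2.imwrite("pics/nest.png",cv2.resize(np.hstack(r)[:,:,::-1],None,fx=1.1,fy=1.1))
```

```text
11.6 pos [ 0.342  -0.2753  0.1774] rot [3.127 0.301 0.   ] F [ 0.2 -1.9  0. ] w 0.651 g 0.0
clamp_ball [(0.92, [0.626, -0.222, 0.24]), (0.37, [0.453, 0.063, -0.0])]
clamp_hinge [(0.94, [0.574, -0.234, 0.086])]
nest [(0.8, [0.462, -0.251, 0.04])]
winder [(0.7, [0.466, -0.246, -0.0])]
coil0 [(0.88, [0.469, -0.253, 0.04]), (0.82, [0.578, -0.062, 0.002]), (0.67, [0.741, 0.086, 0.004]), (0.55, [0.453, 0.062, 0.001])]
bobbin [(0.74, [0.382, -0.095, -0.001]), (0.7, [0.472, -0.065, 0.005])]
bobbin_pins [(0.88, [0.45, -0.047, 0.027]), (0.86, [0.395, -0.075, 0.03]), (0.35, [0.63, -0.224, 0.239])]
clamp_ball [(0.62, [0.628, -0.221, 0.242])]
clamp_hinge [(0.53, [0.454, 0.278, 0.002])]
nest [(0.68, [0.463, -0.252, 0.043]), (0.52, [0.409, -0.26, 0.057])]
winder [(0.69, [0.57, -0.229, 0.084]), (0.68, [0.461, -0.25, -0.001]), (0.5, [0.626, -0.221, 0.238])]
coil0 [(0.72, [0.444, 0.059, 0.002]), (0.67, [0.578, -0.067, 0.002]), (0.58, [0.459, -0.252, 0.037])]
bobbin [(0.6, [0.384, -0.103, 0.001]), (0.54, [0.472, -0.066, -0.002])]
bobbin_pins [(0.75, [0.399, -0.077, 0.031]), (0.72, [0.447, -0.046, 0.024])]
```

View pics/nest.png

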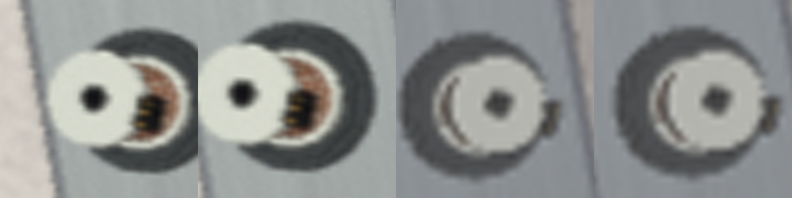

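Emit:
{"name": "arm_command", "arguments": {"plan": [{"tx":0.87,"ty":0,"tz":0,"ax":0,"ay":0,"az":0},{"tx":0.87,"ty":0,"tz":0,"ax":0,"ay":0,"az":0},{"tx":0.87,"ty":0,"tz":0,"ax":0,"ay":0,"az":0},{"tx":0.87,"ty":0,"tz":0,"ax":0,"ay":0,"az":0},{"tx":0.87,"ty":0,"tz":0,"ax":0,"ay":0,"az":0},{"tx":0.87,"ty":0,"tz":0,"ax":0,"ay":0,"az":0},{"tx":0.87,"ty":0,"tz":0,"ax":0,"ay":0,"az":0}], "claw": -0.25}}

```text
clock: 12.98
position: [0.4632, -0.2518, 0.1772]
tool_rot: [-3.127, -0.301, 0.0]
wrist_force: [-0.9, -0.1, 0.3]
grip_width: 0.624
grasp_force: 0.0
```

Emit:
{"name": "arm_command", "arguments": {"plan": [{"tx":0,"ty":0,"tz":0,"ax":0,"ay":0,"az":-1},{"tx":0,"ty":0,"tz":0,"ax":0,"ay":0,"az":-1},{"tx":0,"ty":0,"tz":0,"ax":0,"ay":0,"az":-1},{"tx":0,"ty":0,"tz":0,"ax":0,"ay":0,"az":-1},{"tx":0,"ty":0,"tz":0,"ax":0,"ay":0,"az":-1},{"tx":0,"ty":0,"tz":0,"ax":0,"ay":0,"az":-1},{"tx":0,"ty":0,"tz":0,"ax":0,"ay":0,"az":-1},{"tx":0,"ty":0,"tz":0,"ax":0,"ay":0,"az":-1},{"tx":0,"ty":0,"tz":0,"ax":0,"ay":0,"az":-1},{"tx":0,"ty":0,"tz":0,"ax":0,"ay":0,"az":-1}]}}

```text
clock: 13.82
position: [0.4624, -0.2521, 0.1772]
tool_rot: [-2.596, -1.769, 0.0]
wrist_force: [0.7, -0.0, -0.1]
grip_width: 0.622
grasp_force: 0.0
```

Emit:
{"name": "arm_command", "arguments": {"plan": [{"tx":0,"ty":0,"tz":0,"ax":0,"ay":0,"az":-0.8},{"tx":0,"ty":0,"tz":1,"ax":0,"ay":0,"az":0},{"tx":0,"ty":0,"tz":1,"ax":0,"ay":0,"az":0},{"tx":0,"ty":0,"tz":1,"ax":0,"ay":0,"az":0},{"tx":0,"ty":0,"tz":1,"ax":0,"ay":0,"az":0},{"tx":0,"ty":0,"tz":0,"ax":0,"ay":0,"az":0},{"tx":0,"ty":0,"tz":0,"ax":0,"ay":0,"az":0}]}}

```text
clock: 14.4
position: [0.4618, -0.2518, 0.0968]
tool_rot: [-2.526, -1.865, 0.001]
wrist_force: [0.4, -0.1, 0.1]
grip_width: 0.623
grasp_force: 0.0
```

Run:
```python
from h import *
s=st(); print(np.round(s["q"],2))
M=R.from_rotvec(s["tool_rot"]).as_matrix(); print(np.degrees(np.arctan2(M[1,0],M[0,0])), "d in tool", M.T@(np.array([.462,-.253,.004])-s["position"])/.02)
```

```text
14.4 pos [ 0.4618 -0.2518  0.0968] rot [-2.526e+00 -1.865e+00  1.000e-03] F [ 0.4 -0.1  0.1] w 0.623 g 0.0
[ 0.59  0.57 -0.22  1.93  0.19  0.66 -0.04]
72.8690193313228 d in tool [-0.05847933  0.03619286  4.63806976]
```

Emit:
{"name": "arm_command", "arguments": {"plan": [{"tx":0,"ty":0,"tz":0.9,"ax":0,"ay":0,"az":0},{"tx":0,"ty":0,"tz":0.9,"ax":0,"ay":0,"az":0},{"tx":0,"ty":0,"tz":0.9,"ax":0,"ay":0,"az":0},{"tx":0,"ty":0,"tz":0.9,"ax":0,"ay":0,"az":0},{"tx":0,"ty":0,"tz":0.6,"ax":0,"ay":0,"az":0},{"tx":0,"ty":0,"tz":0.4,"ax":0,"ay":0,"az":0},{"tx":0,"ty":0,"tz":0,"ax":0,"ay":0,"az":0}]}}

```text
clock: 14.98
position: [0.464, -0.2528, 0.0086]
tool_rot: [2.525, 1.864, 0.001]
wrist_force: [-3.0, 2.5, 17.9]
grip_width: 0.628
grasp_force: 20.1
```

Emit:
{"name": "arm_command", "arguments": {"plan": [{"tx":0,"ty":0,"tz":0,"ax":0,"ay":0,"az":0},{"tx":0,"ty":0,"tz":0,"ax":0,"ay":0,"az":0},{"tx":0,"ty":0,"tz":0,"ax":0,"ay":0,"az":0},{"tx":0,"ty":0,"tz":0,"ax":0,"ay":0,"az":0},{"tx":0,"ty":0,"tz":0,"ax":0,"ay":0,"az":0}], "claw": 0.9, "grip_force": 25}}

```text
clock: 15.4
position: [0.4641, -0.2528, 0.0085]
tool_rot: [2.525, 1.863, 0.002]
wrist_force: [-2.7, 0.2, 16.3]
grip_width: 0.618
grasp_force: 31.6
```

Emit:
{"name": "arm_command", "arguments": {"plan": [{"tx":0,"ty":0,"tz":0,"ax":0,"ay":0,"az":0},{"tx":0,"ty":0,"tz":-0.4,"ax":0,"ay":0,"az":0},{"tx":-0.05,"ty":0,"tz":-0.4,"ax":0,"ay":0,"az":0},{"tx":0,"ty":0,"tz":0,"ax":0,"ay":0,"az":0}], "claw": -0.3}}

```text
clock: 15.73
position: [0.4638, -0.2541, 0.0236]
tool_rot: [2.525, 1.863, 0.003]
wrist_force: [-0.3, -0.2, 0.2]
grip_width: 0.653
grasp_force: 0.0
```

Emit:
{"name": "arm_command", "arguments": {"plan": [{"tx":0,"ty":0,"tz":0,"ax":0,"ay":0,"az":0},{"tx":0,"ty":0,"tz":0,"ax":0,"ay":0,"az":0},{"tx":0,"ty":0,"tz":0,"ax":0,"ay":0,"az":0},{"tx":0,"ty":0,"tz":0,"ax":0,"ay":0,"az":0},{"tx":0,"ty":0,"tz":0,"ax":0,"ay":0,"az":0}], "claw": 0.9}}

```text
clock: 16.15
position: [0.4621, -0.253, 0.0211]
tool_rot: [-2.527, -1.866, 0.0]
wrist_force: [-0.6, 0.1, 1.1]
grip_width: 0.457
grasp_force: 25.0
```

Emit:
{"name": "arm_command", "arguments": {"plan": [{"tx":0,"ty":0,"tz":-0.6,"ax":0,"ay":0,"az":0},{"tx":0,"ty":0,"tz":-0.6,"ax":0,"ay":0,"az":1},{"tx":0,"ty":0,"tz":-0.6,"ax":0,"ay":0,"az":1},{"tx":0,"ty":0,"tz":-0.6,"ax":0,"ay":0,"az":1},{"tx":0,"ty":0,"tz":-0.6,"ax":0,"ay":0,"az":1},{"tx":0,"ty":0,"tz":-0.6,"ax":0,"ay":0,"az":1},{"tx":0,"ty":0,"tz":-0.6,"ax":0,"ay":0,"az":1},{"tx":0,"ty":0,"tz":-0.6,"ax":0,"ay":0,"az":1},{"tx":0,"ty":0,"tz":-0.6,"ax":0,"ay":0,"az":1},{"tx":0,"ty":0,"tz":-0.6,"ax":0,"ay":0,"az":1}]}}

```text
clock: 16.98
position: [0.4616, -0.2525, 0.1413]
tool_rot: [-3.088, -0.573, 0.002]
wrist_force: [0.3, -0.4, -1.4]
grip_width: 0.451
grasp_force: 25.0
```

Emit:
{"name": "arm_command", "arguments": {"plan": [{"tx":0,"ty":0,"tz":0,"ax":0,"ay":0,"az":1},{"tx":0,"ty":0,"tz":0,"ax":0,"ay":0,"az":1},{"tx":0.2,"ty":-0.95,"tz":0,"ax":0,"ay":0,"az":0},{"tx":0.2,"ty":-0.95,"tz":0,"ax":0,"ay":0,"az":0},{"tx":0.2,"ty":-0.95,"tz":0,"ax":0,"ay":0,"az":0},{"tx":0.2,"ty":-0.95,"tz":0,"ax":0,"ay":0,"az":0},{"tx":0.2,"ty":-0.95,"tz":0,"ax":0,"ay":0,"az":0},{"tx":0.2,"ty":-0.95,"tz":0,"ax":0,"ay":0,"az":0},{"tx":0.2,"ty":-0.95,"tz":0,"ax":0,"ay":0,"az":0},{"tx":0.2,"ty":-0.95,"tz":0,"ax":0,"ay":0,"az":0}]}}

```text
clock: 17.82
position: [0.467, -0.0966, 0.1408]
tool_rot: [-3.13, -0.27, 0.002]
wrist_force: [0.6, -0.8, -1.7]
grip_width: 0.466
grasp_force: 2.5
```

Emit:
{"name": "arm_command", "arguments": {"plan": [{"tx":0.2,"ty":-0.95,"tz":0,"ax":0,"ay":0,"az":0},{"tx":0.2,"ty":-0.95,"tz":0,"ax":0,"ay":0,"az":0},{"tx":0.2,"ty":-0.95,"tz":0,"ax":0,"ay":0,"az":0},{"tx":0.2,"ty":-0.95,"tz":0,"ax":0,"ay":0,"az":0},{"tx":0.2,"ty":-0.95,"tz":0,"ax":0,"ay":0,"az":0},{"tx":0.2,"ty":-0.95,"tz":0,"ax":0,"ay":0,"az":0},{"tx":0.2,"ty":-0.95,"tz":0,"ax":0,"ay":0,"az":0},{"tx":0.2,"ty":-0.95,"tz":0,"ax":0,"ay":0,"az":0},{"tx":0.2,"ty":-0.95,"tz":0,"ax":0,"ay":0,"az":0},{"tx":0.2,"ty":-0.95,"tz":0,"ax":0,"ay":0,"az":0}]}}

```text
clock: 18.65
position: [0.4739, 0.0972, 0.1408]
tool_rot: [3.13, 0.27, -0.002]
wrist_force: [1.0, -0.7, -1.2]
grip_width: 0.453
grasp_force: 25.0
```

```bash
cat >> h.py <<'E'
def to(x,y,z=None,yaw=None):
    s=st(); M=R.from_rotvec(s["tool_rot"]).as_matrix(); p=np.array(s["position"])
    a=np.degrees(np.arctan2(M[1,0],M[0,0])); a2=a if yaw is None else yaw; c,q=np.cos(np.radians(a2)),np.sin(np.radians(a2))
    d=np.array([x,y])-p[:2]
    print("yaw",round(a,2),"az units",round(-np.radians(a2-a)/.1,2),"after-turn tx,ty units",np.round([(d[0]*c+d[1]*q)/.02,(d[0]*q-d[1]*c)/.02],2),"tz", None if z is None else round((p[2]-z)/.02,2))
E
python3 - <<'E'
from h import *
to(.4808,.325,.015,9.7)
E
```

```text
18.65 pos [0.4739 0.0972 0.1408] rot [ 3.13e+00  2.70e-01 -2.00e-03] F [ 1.  -0.7 -1.2] w 0.453 g 25.0
yaw 9.85 az units 0.03 after-turn tx,ty units [  2.26 -11.17] tz 6.29
```

Emit:
{"name": "arm_command", "arguments": {"plan": [{"tx":0.22,"ty":-1,"tz":0,"ax":0,"ay":0,"az":0},{"tx":0.22,"ty":-1,"tz":0,"ax":0,"ay":0,"az":0},{"tx":0.22,"ty":-1,"tz":0,"ax":0,"ay":0,"az":0},{"tx":0.22,"ty":-1,"tz":0,"ax":0,"ay":0,"az":0},{"tx":0.22,"ty":-1,"tz":0,"ax":0,"ay":0,"az":0},{"tx":0.22,"ty":-1,"tz":0,"ax":0,"ay":0,"az":0},{"tx":0.22,"ty":-1,"tz":0,"ax":0,"ay":0,"az":0},{"tx":0.22,"ty":-1,"tz":0,"ax":0,"ay":0,"az":0},{"tx":0.22,"ty":-1,"tz":0,"ax":0,"ay":0,"az":0},{"tx":0.22,"ty":-1,"tz":0,"ax":0,"ay":0,"az":0}]}}

```text
clock: 19.48
position: [0.4831, 0.3016, 0.1406]
tool_rot: [3.129, 0.27, -0.002]
wrist_force: [0.3, -0.6, -0.5]
grip_width: 0.456
grasp_force: 25.0
```

Emit:
{"name": "arm_command", "arguments": {"plan": [{"tx":0.02,"ty":-0.6,"tz":0,"ax":0,"ay":0,"az":0},{"tx":0.02,"ty":-0.57,"tz":0,"ax":0,"ay":0,"az":0},{"tx":0,"ty":0,"tz":0,"ax":0,"ay":0,"az":0},{"tx":0,"ty":0,"tz":0,"ax":0,"ay":0,"az":0}]}}

```text
clock: 19.82
position: [0.4801, 0.3235, 0.1409]
tool_rot: [3.129, 0.27, -0.001]
wrist_force: [0.1, 0.1, -1.1]
grip_width: 0.454
grasp_force: 25.0
```

Run:
```python
from h import *
to(.4808,.325,.0,9.7)
p=grab_frame("side"); I=cv2.resize(p["image"][60:210,160:330,::-1],None,fx=4,fy=4,interpolation=cv2.INTER_CUBIC)
cv2.imwrite("pics/case1.png",I)
for t in ["coil0","bobbin_pins","case","lid_edge"]:
        print(t,[(round(m["score"],2),w(p,m["point"]).round(3).tolist()) for m in mark_of(t,p) if m["score"]>.2])
```

```text
19.82 pos [0.4801 0.3235 0.1409] rot [ 3.129e+00  2.700e-01 -1.000e-03] F [ 0.1  0.1 -1.1] w 0.454 g 25.0
yaw 9.88 az units 0.03 after-turn tx,ty units [ 0.05 -0.07] tz 7.05
coil0 [(0.63, [0.577, -0.063, -0.003]), (0.52, [0.452, 0.061, 0.002]), (0.46, [0.485, 0.322, 0.161])]
bobbin_pins [(0.8, [0.398, -0.077, 0.029]), (0.78, [0.448, -0.048, 0.029]), (0.31, [0.409, -0.266, 0.058]), (0.28, [0.484, 0.324, 0.163])]
case [(0.62, [0.456, 0.278, 0.002])]
lid_edge [(0.73, [0.6, 0.302, 0.175])]
```

View pics/case1.png

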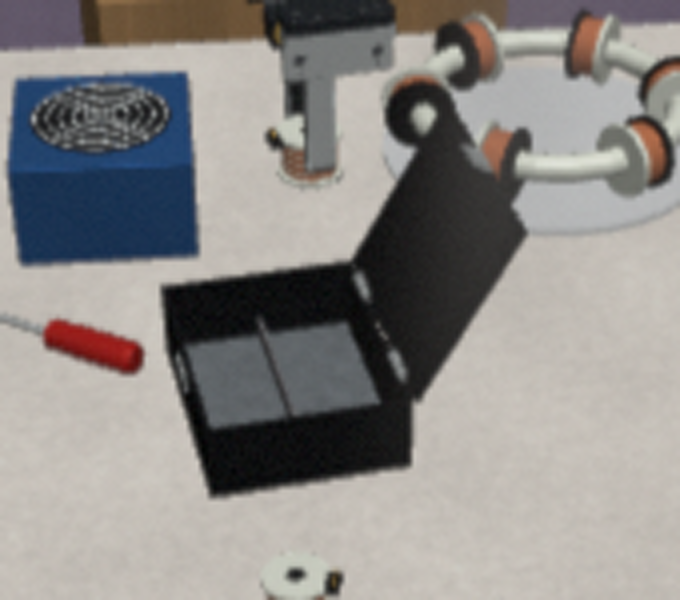

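Emit:
{"name": "arm_command", "arguments": {"plan": [{"tx":0.05,"ty":0,"tz":1,"ax":0,"ay":0,"az":0},{"tx":0,"ty":0,"tz":1,"ax":0,"ay":0,"az":0},{"tx":0,"ty":0,"tz":1,"ax":0,"ay":0,"az":0},{"tx":0,"ty":0,"tz":1,"ax":0,"ay":0,"az":0},{"tx":0,"ty":0,"tz":1,"ax":0,"ay":0,"az":0},{"tx":0,"ty":0,"tz":1,"ax":0,"ay":0,"az":0},{"tx":0,"ty":0,"tz":0.7,"ax":0,"ay":0,"az":0},{"tx":0,"ty":0,"tz":0.5,"ax":0,"ay":0,"az":0},{"tx":0,"ty":0,"tz":0.4,"ax":0,"ay":0,"az":0},{"tx":0,"ty":0,"tz":0.1,"ax":0,"ay":0,"az":0}]}}

```text
clock: 20.9
position: [0.4813, 0.3236, -0.0136]
tool_rot: [3.129, 0.269, -0.002]
wrist_force: [-0.4, 0.1, -1.5]
grip_width: 0.455
grasp_force: 25.0
```

Emit:
{"name": "arm_command", "arguments": {"plan": [{"tx":0,"ty":0,"tz":0.05,"ax":0,"ay":0,"az":0},{"tx":0,"ty":0,"tz":0.05,"ax":0,"ay":0,"az":0},{"tx":0,"ty":0,"tz":0,"ax":0,"ay":0,"az":0}]}}

```text
clock: 21.15
position: [0.4821, 0.3246, -0.0141]
tool_rot: [-3.129, -0.269, -0.002]
wrist_force: [-0.2, -0.3, -0.2]
grip_width: 0.453
grasp_force: 25.0
```

Emit:
{"name": "arm_command", "arguments": {"plan": [{"tx":0,"ty":0,"tz":0.05,"ax":0,"ay":0,"az":0},{"tx":0,"ty":0,"tz":0,"ax":0,"ay":0,"az":0},{"tx":0,"ty":0,"tz":0,"ax":0,"ay":0,"az":0},{"tx":0,"ty":0,"tz":-0.2,"ax":0,"ay":0,"az":0},{"tx":0,"ty":0,"tz":-0.7,"ax":0,"ay":0,"az":0},{"tx":0,"ty":0,"tz":-1,"ax":0,"ay":0,"az":0},{"tx":0,"ty":0,"tz":-1,"ax":0,"ay":0,"az":0},{"tx":0,"ty":0,"tz":-1,"ax":0,"ay":0,"az":0},{"tx":0,"ty":0,"tz":-1,"ax":0,"ay":0,"az":0}], "claw": -0.2}}

```text
clock: 21.9
position: [0.4816, 0.3242, 0.0837]
tool_rot: [-3.13, -0.269, -0.001]
wrist_force: [0.4, 0.1, 0.6]
grip_width: 0.599
grasp_force: 0.0
```

Run:
```python
from h import *
st(); r=[]
cs=[]
for n in("side","top"):
  p=grab_frame(n); 
  for t in ["coil0","bobbin","bobbin_pins"]:
        print(t,[(round(m["score"],2),w(p,m["point"]).round(3).tolist()) for m in mark_of(t,p) if m["score"]>.2])
  r+=[patch(p,(.45,.061),.031),patch(p,(.579,-.065),.031)]
  if n=="side": r.append(cv2.resize(patch(p,(.4813,.3236),.02),(180,180)))
  # refine top-flange centre by white region
cv2.imwrite("pics/pins2.png",cv2.resize(np.hstack(r)[:,:,::-1],None,fx=.88,fy=.88))
```

```text
21.9 pos [0.4816 0.3242 0.0837] rot [-3.13e+00 -2.69e-01 -1.00e-03] F [0.4 0.1 0.6] w 0.599 g 0.0
coil0 [(0.91, [0.579, -0.066, 0.003]), (0.78, [0.454, 0.06, -0.0]), (0.55, [0.488, 0.326, 0.004]), (0.32, [0.743, -0.08, 0.001])]
bobbin [(0.81, [0.384, -0.095, -0.002]), (0.76, [0.472, -0.067, 0.006])]
bobbin_pins [(0.74, [0.398, -0.073, 0.031]), (0.66, [0.448, -0.046, 0.028])]
coil0 [(0.66, [0.445, 0.057, -0.001]), (0.63, [0.581, -0.065, -0.002]), (0.39, [0.478, 0.326, 0.002])]
bobbin [(0.67, [0.381, -0.105, -0.002]), (0.47, [0.469, -0.065, -0.004]), (0.33, [0.745, 0.086, 0.002])]
bobbin_pins [(0.64, [0.395, -0.077, 0.032]), (0.55, [0.447, -0.046, 0.024]), (0.42, [0.57, -0.23, 0.087])]
```

View pics/pins2.png

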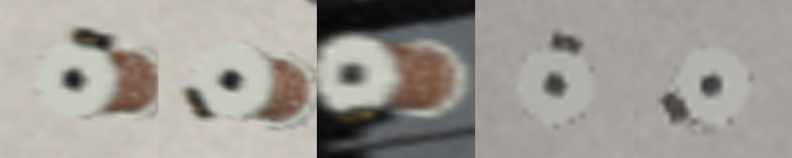

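Run:
```python
from h import *
to(.449,.061,-.022,-20)
```

```text
22.3 pos [0.4808 0.3237 0.0812] rot [ 3.129e+00  2.690e-01 -3.000e-03] F [ 0.7 -0.2 -1. ] w 0.602 g 0.0
yaw 9.84 az units 5.21 after-turn tx,ty units [ 3.   12.89] tz 5.16
```

Emit:
{"name": "arm_command", "arguments": {"plan": [{"tx":0,"ty":0,"tz":0,"ax":0,"ay":0,"az":0.87},{"tx":0,"ty":0,"tz":0,"ax":0,"ay":0,"az":0.87},{"tx":0,"ty":0,"tz":0,"ax":0,"ay":0,"az":0.87},{"tx":0,"ty":0,"tz":0,"ax":0,"ay":0,"az":0.87},{"tx":0,"ty":0,"tz":0,"ax":0,"ay":0,"az":0.87},{"tx":0,"ty":0,"tz":0,"ax":0,"ay":0,"az":0.87}]}}

```text
clock: 22.8
position: [0.481, 0.3238, 0.0813]
tool_rot: [3.091, -0.554, -0.002]
wrist_force: [-0.0, -0.8, -0.7]
grip_width: 0.599
grasp_force: 0.0
```

Emit:
{"name": "arm_command", "arguments": {"plan": [{"tx":0.23,"ty":0.99,"tz":0,"ax":0,"ay":0,"az":0},{"tx":0.23,"ty":0.99,"tz":0,"ax":0,"ay":0,"az":0},{"tx":0.23,"ty":0.99,"tz":0,"ax":0,"ay":0,"az":0},{"tx":0.23,"ty":0.99,"tz":0,"ax":0,"ay":0,"az":0},{"tx":0.23,"ty":0.99,"tz":0,"ax":0,"ay":0,"az":0},{"tx":0.23,"ty":0.99,"tz":0,"ax":0,"ay":0,"az":0},{"tx":0.23,"ty":0.99,"tz":0,"ax":0,"ay":0,"az":0},{"tx":0.23,"ty":0.99,"tz":0,"ax":0,"ay":0,"az":0},{"tx":0.23,"ty":0.99,"tz":0,"ax":0,"ay":0,"az":0},{"tx":0.23,"ty":0.99,"tz":0,"ax":0,"ay":0,"az":0}]}}

```text
clock: 23.63
position: [0.4561, 0.1213, 0.0816]
tool_rot: [3.093, -0.547, -0.002]
wrist_force: [0.5, -0.9, -0.2]
grip_width: 0.597
grasp_force: 0.0
```

Emit:
{"name": "arm_command", "arguments": {"plan": [{"tx":0.23,"ty":0.99,"tz":0,"ax":0,"ay":0,"az":0},{"tx":0.23,"ty":0.99,"tz":0,"ax":0,"ay":0,"az":0},{"tx":0.23,"ty":0.99,"tz":0,"ax":0,"ay":0,"az":0},{"tx":0,"ty":0,"tz":0,"ax":0,"ay":0,"az":0},{"tx":0,"ty":0,"tz":0,"ax":0,"ay":0,"az":0}]}}

```text
clock: 24.05
position: [0.4491, 0.0611, 0.0818]
tool_rot: [3.092, -0.551, -0.002]
wrist_force: [-0.5, 0.4, -0.3]
grip_width: 0.6
grasp_force: 0.0
```

Run:
```python
from h import *
to(.449,.061,-.022)
```

```text
24.05 pos [0.4491 0.0611 0.0818] rot [ 3.092e+00 -5.510e-01 -2.000e-03] F [-0.5  0.4 -0.3] w 0.6 g 0.0
yaw -20.21 az units -0.0 after-turn tx,ty units [-0.    0.01] tz 5.19
```

Emit:
{"name": "arm_command", "arguments": {"plan": [{"tx":0,"ty":0,"tz":1,"ax":0,"ay":0,"az":0},{"tx":0,"ty":0,"tz":1,"ax":0,"ay":0,"az":0},{"tx":0,"ty":0,"tz":1,"ax":0,"ay":0,"az":0},{"tx":0,"ty":0,"tz":1,"ax":0,"ay":0,"az":0},{"tx":0,"ty":0,"tz":0.8,"ax":0,"ay":0,"az":0},{"tx":0,"ty":0,"tz":0.4,"ax":0,"ay":0,"az":0},{"tx":0,"ty":0,"tz":0,"ax":0,"ay":0,"az":0}]}}

```text
clock: 24.63
position: [0.448, 0.0634, -0.0237]
tool_rot: [3.094, -0.544, -0.006]
wrist_force: [-0.5, 0.5, 0.3]
grip_width: 0.598
grasp_force: 0.0
```

Emit:
{"name": "arm_command", "arguments": {"plan": [{"tx":0,"ty":0,"tz":0,"ax":0,"ay":0,"az":0},{"tx":0,"ty":0,"tz":0,"ax":0,"ay":0,"az":0},{"tx":0,"ty":0,"tz":0,"ax":0,"ay":0,"az":0},{"tx":0,"ty":0,"tz":0,"ax":0,"ay":0,"az":0},{"tx":0,"ty":0,"tz":0,"ax":0,"ay":0,"az":0}], "claw": 0.9}}

```text
clock: 25.05
position: [0.4499, 0.0622, -0.0212]
tool_rot: [-3.093, 0.547, -0.002]
wrist_force: [0.8, 0.6, -0.1]
grip_width: 0.454
grasp_force: 25.0
```

Run:
```python
from h import *
to(.4953,.2403,.1,9.8)
```

```text
25.05 pos [ 0.4499  0.0622 -0.0212] rot [-3.093e+00  5.470e-01 -2.000e-03] F [ 0.8  0.6 -0.1] w 0.454 g 25.0
yaw -20.06 az units -5.21 after-turn tx,ty units [ 3.75 -8.39] tz -6.06
```

Emit:
{"name": "arm_command", "arguments": {"plan": [{"tx":0,"ty":0,"tz":-1,"ax":0,"ay":0,"az":0},{"tx":0,"ty":0,"tz":-1,"ax":0,"ay":0,"az":-0.87},{"tx":0,"ty":0,"tz":-1,"ax":0,"ay":0,"az":-0.87},{"tx":0,"ty":0,"tz":-1,"ax":0,"ay":0,"az":-0.87},{"tx":0,"ty":0,"tz":-1,"ax":0,"ay":0,"az":-0.87},{"tx":0,"ty":0,"tz":-1,"ax":0,"ay":0,"az":-0.87},{"tx":0,"ty":0,"tz":0,"ax":0,"ay":0,"az":-0.87}]}}

```text
clock: 25.63
position: [0.4519, 0.0622, 0.1017]
tool_rot: [-3.129, -0.276, -0.011]
wrist_force: [-0.7, 0.8, -0.3]
grip_width: 0.456
grasp_force: 25.0
```

Emit:
{"name": "arm_command", "arguments": {"plan": [{"tx":0.42,"ty":-0.93,"tz":0,"ax":0,"ay":0,"az":0},{"tx":0.42,"ty":-0.93,"tz":0,"ax":0,"ay":0,"az":0},{"tx":0.42,"ty":-0.93,"tz":0,"ax":0,"ay":0,"az":0},{"tx":0.42,"ty":-0.93,"tz":0,"ax":0,"ay":0,"az":0},{"tx":0.42,"ty":-0.93,"tz":0,"ax":0,"ay":0,"az":0},{"tx":0.42,"ty":-0.93,"tz":0,"ax":0,"ay":0,"az":0},{"tx":0.42,"ty":-0.93,"tz":0,"ax":0,"ay":0,"az":0},{"tx":0.42,"ty":-0.93,"tz":0,"ax":0,"ay":0,"az":0},{"tx":0.42,"ty":-0.93,"tz":0,"ax":0,"ay":0,"az":0},{"tx":0,"ty":0,"tz":0,"ax":0,"ay":0,"az":0}]}}

```text
clock: 26.47
position: [0.4959, 0.2452, 0.0986]
tool_rot: [-3.126, -0.277, -0.004]
wrist_force: [0.3, 0.7, -1.8]
grip_width: 0.452
grasp_force: 25.0
```

Run:
```python
from h import *
to(.4953,.2403,-.017,9.8)
```

```text
26.47 pos [0.4959 0.2452 0.0986] rot [-3.126 -0.277 -0.004] F [ 0.3  0.7 -1.8] w 0.452 g 25.0
yaw 10.13 az units 0.06 after-turn tx,ty units [-0.07  0.24] tz 5.78
```

Emit:
{"name": "arm_command", "arguments": {"plan": [{"tx":0,"ty":0.05,"tz":0.9,"ax":0,"ay":0,"az":0},{"tx":0,"ty":0,"tz":0.9,"ax":0,"ay":0,"az":0},{"tx":0,"ty":0,"tz":0.9,"ax":0,"ay":0,"az":0},{"tx":0,"ty":0,"tz":0.9,"ax":0,"ay":0,"az":0},{"tx":0,"ty":0,"tz":0.9,"ax":0,"ay":0,"az":0},{"tx":0,"ty":0,"tz":0.6,"ax":0,"ay":0,"az":0},{"tx":0,"ty":0,"tz":0.4,"ax":0,"ay":0,"az":0},{"tx":0,"ty":0,"tz":0.2,"ax":0,"ay":0,"az":0},{"tx":0,"ty":0,"tz":0,"ax":0,"ay":0,"az":0},{"tx":0,"ty":0,"tz":0,"ax":0,"ay":0,"az":0}]}}

```text
clock: 27.3
position: [0.4959, 0.2389, -0.0152]
tool_rot: [-3.13, -0.269, -0.001]
wrist_force: [0.0, 0.7, -0.7]
grip_width: 0.456
grasp_force: 25.0
```

Emit:
{"name": "arm_command", "arguments": {"plan": [{"tx":0,"ty":0,"tz":0.05,"ax":0,"ay":0,"az":0},{"tx":0,"ty":0,"tz":0,"ax":0,"ay":0,"az":0},{"tx":0,"ty":0,"tz":0,"ax":0,"ay":0,"az":0},{"tx":0,"ty":0,"tz":-0.2,"ax":0,"ay":0,"az":0},{"tx":0,"ty":0,"tz":-0.7,"ax":0,"ay":0,"az":0},{"tx":0,"ty":0,"tz":-1,"ax":0,"ay":0,"az":0},{"tx":0,"ty":0,"tz":-1,"ax":0,"ay":0,"az":0},{"tx":0,"ty":0,"tz":-1,"ax":0,"ay":0,"az":0},{"tx":0,"ty":0,"tz":-1,"ax":0,"ay":0,"az":0}], "claw": -0.2}}

```text
clock: 28.05
position: [0.4955, 0.2388, 0.0828]
tool_rot: [-3.13, -0.269, -0.001]
wrist_force: [0.7, -0.7, 0.5]
grip_width: 0.603
grasp_force: 0.0
```

Run:
```python
from h import *
to(.578,-.065,-.022,-57)
for n in("side","top"):
  p=grab_frame(n); 
  for t in ["coil0","bobbin","bobbin_pins"]:
        print(t,[(round(m["score"],2),w(p,m["point"]).round(3).tolist()) for m in mark_of(t,p) if m["score"]>.2])
  print([(i,pin(p,c,.031)[0]) for i,c in enumerate([(.578,-.064),(.471,-.065)])])
```

```text
28.05 pos [0.4955 0.2388 0.0828] rot [-3.13e+00 -2.69e-01 -1.00e-03] F [ 0.7 -0.7  0.5] w 0.603 g 0.0
yaw 9.84 az units 11.67 after-turn tx,ty units [14.99  4.81] tz 5.24
coil0 [(0.79, [0.579, -0.061, -0.001]), (0.75, [0.487, 0.323, 0.005]), (0.69, [0.503, 0.239, 0.004]), (0.6, [0.528, 0.29, 0.06])]
bobbin [(0.95, [0.383, -0.092, -0.001]), (0.86, [0.473, -0.067, 0.004])]
bobbin_pins [(0.95, [0.448, -0.045, 0.031]), (0.86, [0.396, -0.074, 0.03])]
[(0, np.float64(130.6673613932757)), (1, np.float64(144.85086782410198))]
coil0 [(0.74, [0.579, -0.065, 0.001]), (0.43, [0.494, 0.235, 0.002])]
bobbin [(0.72, [0.624, -0.22, 0.241]), (0.59, [0.469, -0.064, -0.003]), (0.51, [0.461, -0.25, 0.042]), (0.45, [0.383, -0.101, -0.001]), (0.29, [0.743, 0.083, 0.002])]
bobbin_pins [(0.75, [0.397, -0.074, 0.031]), (0.73, [0.447, -0.048, 0.022]), (0.45, [0.743, -0.08, -0.001])]
[(0, np.float64(124.08807132454317)), (1, np.float64(146.9509079377232))]
```

Emit:
{"name": "arm_command", "arguments": {"plan": [{"tx":0,"ty":0,"tz":0,"ax":0,"ay":0,"az":1},{"tx":0,"ty":0,"tz":0,"ax":0,"ay":0,"az":1},{"tx":0,"ty":0,"tz":0,"ax":0,"ay":0,"az":1},{"tx":0,"ty":0,"tz":0,"ax":0,"ay":0,"az":1},{"tx":0,"ty":0,"tz":0,"ax":0,"ay":0,"az":1},{"tx":0,"ty":0,"tz":0,"ax":0,"ay":0,"az":1},{"tx":0,"ty":0,"tz":0,"ax":0,"ay":0,"az":1},{"tx":0,"ty":0,"tz":0,"ax":0,"ay":0,"az":1},{"tx":0,"ty":0,"tz":0,"ax":0,"ay":0,"az":1},{"tx":0,"ty":0,"tz":0,"ax":0,"ay":0,"az":1}]}}

```text
clock: 29.28
position: [0.4949, 0.2385, 0.0804]
tool_rot: [2.872, -1.271, -0.001]
wrist_force: [1.1, 1.0, 0.1]
grip_width: 0.605
grasp_force: 0.0
```

Emit:
{"name": "arm_command", "arguments": {"plan": [{"tx":0,"ty":0,"tz":0,"ax":0,"ay":0,"az":0.8},{"tx":0,"ty":0,"tz":0,"ax":0,"ay":0,"az":0.8},{"tx":1,"ty":0.32,"tz":0,"ax":0,"ay":0,"az":0},{"tx":1,"ty":0.32,"tz":0,"ax":0,"ay":0,"az":0},{"tx":1,"ty":0.32,"tz":0,"ax":0,"ay":0,"az":0},{"tx":1,"ty":0.32,"tz":0,"ax":0,"ay":0,"az":0},{"tx":1,"ty":0.32,"tz":0,"ax":0,"ay":0,"az":0},{"tx":1,"ty":0.32,"tz":0,"ax":0,"ay":0,"az":0},{"tx":1,"ty":0.32,"tz":0,"ax":0,"ay":0,"az":0},{"tx":1,"ty":0.32,"tz":0,"ax":0,"ay":0,"az":0}]}}

```text
clock: 30.12
position: [0.5403, 0.0759, 0.0804]
tool_rot: [2.765, -1.489, -0.002]
wrist_force: [-0.4, 0.7, 0.1]
grip_width: 0.601
grasp_force: 0.0
```

Emit:
{"name": "arm_command", "arguments": {"plan": [{"tx":1,"ty":0.32,"tz":0,"ax":0,"ay":0,"az":0},{"tx":1,"ty":0.32,"tz":0,"ax":0,"ay":0,"az":0},{"tx":1,"ty":0.32,"tz":0,"ax":0,"ay":0,"az":0},{"tx":1,"ty":0.32,"tz":0,"ax":0,"ay":0,"az":0},{"tx":1,"ty":0.32,"tz":0,"ax":0,"ay":0,"az":0},{"tx":1,"ty":0.32,"tz":0,"ax":0,"ay":0,"az":0},{"tx":1,"ty":0.32,"tz":0,"ax":0,"ay":0,"az":0},{"tx":0,"ty":0,"tz":0,"ax":0,"ay":0,"az":0},{"tx":0,"ty":0,"tz":0,"ax":0,"ay":0,"az":0}]}}

```text
clock: 30.87
position: [0.5797, -0.0656, 0.0804]
tool_rot: [2.763, -1.493, -0.002]
wrist_force: [-0.8, -0.3, -0.2]
grip_width: 0.6
grasp_force: 0.0
```

Run:
```python
from h import *
to(.5785,-.064,-.022)
```

```text
30.87 pos [ 0.5797 -0.0656  0.0804] rot [ 2.763e+00 -1.493e+00 -2.000e-03] F [-0.8 -0.3 -0.2] w 0.6 g 0.0
yaw -56.76 az units -0.0 after-turn tx,ty units [-0.1   0.01] tz 5.12
```

Emit:
{"name": "arm_command", "arguments": {"plan": [{"tx":-0.1,"ty":0,"tz":1,"ax":0,"ay":0,"az":0},{"tx":0,"ty":0,"tz":1,"ax":0,"ay":0,"az":0},{"tx":0,"ty":0,"tz":1,"ax":0,"ay":0,"az":0},{"tx":0,"ty":0,"tz":1,"ax":0,"ay":0,"az":0},{"tx":0,"ty":0,"tz":0.7,"ax":0,"ay":0,"az":0},{"tx":0,"ty":0,"tz":0.4,"ax":0,"ay":0,"az":0},{"tx":0,"ty":0,"tz":0,"ax":0,"ay":0,"az":0}]}}

```text
clock: 31.45
position: [0.5774, -0.0609, -0.0227]
tool_rot: [2.766, -1.487, -0.007]
wrist_force: [-0.8, -0.9, 0.2]
grip_width: 0.595
grasp_force: 0.0
```

Emit:
{"name": "arm_command", "arguments": {"plan": [{"tx":0,"ty":0,"tz":0,"ax":0,"ay":0,"az":0},{"tx":0,"ty":0,"tz":0,"ax":0,"ay":0,"az":0},{"tx":0,"ty":0,"tz":0,"ax":0,"ay":0,"az":0},{"tx":0,"ty":0,"tz":0,"ax":0,"ay":0,"az":0},{"tx":0,"ty":0,"tz":0,"ax":0,"ay":0,"az":0}], "claw": 0.9}}

```text
clock: 31.87
position: [0.5799, -0.0628, -0.0199]
tool_rot: [-2.765, 1.489, -0.002]
wrist_force: [-0.3, 0.3, 2.0]
grip_width: 0.449
grasp_force: 25.0
```

Emit:
{"name": "arm_command", "arguments": {"plan": [{"tx":0,"ty":0,"tz":-1,"ax":0,"ay":0,"az":0},{"tx":0,"ty":0,"tz":-1,"ax":0,"ay":0,"az":-0.9},{"tx":0,"ty":0,"tz":-1,"ax":0,"ay":0,"az":-0.9},{"tx":0,"ty":0,"tz":-1,"ax":0,"ay":0,"az":-0.9},{"tx":0,"ty":0,"tz":-1,"ax":0,"ay":0,"az":-0.9},{"tx":0,"ty":0,"tz":-1,"ax":0,"ay":0,"az":-0.9},{"tx":0,"ty":0,"tz":-0.5,"ax":0,"ay":0,"az":-0.9},{"tx":0,"ty":0,"tz":0,"ax":0,"ay":0,"az":-0.9},{"tx":0,"ty":0,"tz":0,"ax":0,"ay":0,"az":-0.9},{"tx":0,"ty":0,"tz":0,"ax":0,"ay":0,"az":-0.9}]}}

```text
clock: 32.7
position: [0.5794, -0.0629, 0.11]
tool_rot: [3.13, -0.273, 0.002]
wrist_force: [0.1, -0.9, -0.2]
grip_width: 0.453
grasp_force: 25.0
```

Run:
```python
from h import *
to(.4292,.229,-.017,9.8)
```

```text
32.7 pos [ 0.5794 -0.0629  0.11  ] rot [ 3.13e+00 -2.73e-01  2.00e-03] F [ 0.1 -0.9 -0.2] w 0.453 g 25.0
yaw -9.96 az units -3.45 after-turn tx,ty units [ -4.91 -15.66] tz 6.35
```

Emit:
{"name": "arm_command", "arguments": {"plan": [{"tx":0,"ty":0,"tz":0,"ax":0,"ay":0,"az":-0.86},{"tx":0,"ty":0,"tz":0,"ax":0,"ay":0,"az":-0.86},{"tx":0,"ty":0,"tz":0,"ax":0,"ay":0,"az":-0.86},{"tx":0,"ty":0,"tz":0,"ax":0,"ay":0,"az":-0.86},{"tx":-0.31,"ty":-0.98,"tz":0,"ax":0,"ay":0,"az":0},{"tx":-0.31,"ty":-0.98,"tz":0,"ax":0,"ay":0,"az":0},{"tx":-0.31,"ty":-0.98,"tz":0,"ax":0,"ay":0,"az":0},{"tx":-0.31,"ty":-0.98,"tz":0,"ax":0,"ay":0,"az":0},{"tx":-0.31,"ty":-0.98,"tz":0,"ax":0,"ay":0,"az":0},{"tx":-0.31,"ty":-0.98,"tz":0,"ax":0,"ay":0,"az":0}]}}

```text
clock: 33.53
position: [0.5226, 0.0476, 0.1096]
tool_rot: [3.131, 0.259, 0.001]
wrist_force: [0.1, -0.2, -0.5]
grip_width: 0.453
grasp_force: 25.0
```

Emit:
{"name": "arm_command", "arguments": {"plan": [{"tx":-0.31,"ty":-0.98,"tz":0,"ax":0,"ay":0,"az":0},{"tx":-0.31,"ty":-0.98,"tz":0,"ax":0,"ay":0,"az":0},{"tx":-0.31,"ty":-0.98,"tz":0,"ax":0,"ay":0,"az":0},{"tx":-0.31,"ty":-0.98,"tz":0,"ax":0,"ay":0,"az":0},{"tx":-0.31,"ty":-0.98,"tz":0,"ax":0,"ay":0,"az":0},{"tx":-0.31,"ty":-0.98,"tz":0,"ax":0,"ay":0,"az":0},{"tx":-0.31,"ty":-0.98,"tz":0,"ax":0,"ay":0,"az":0},{"tx":-0.31,"ty":-0.98,"tz":0,"ax":0,"ay":0,"az":0},{"tx":-0.31,"ty":-0.98,"tz":0,"ax":0,"ay":0,"az":0},{"tx":-0.31,"ty":-0.98,"tz":0,"ax":0,"ay":0,"az":0}]}}

```text
clock: 34.37
position: [0.4292, 0.2308, 0.1096]
tool_rot: [-3.131, -0.26, -0.001]
wrist_force: [-0.2, -0.1, -1.4]
grip_width: 0.454
grasp_force: 25.0
```

Emit:
{"name": "arm_command", "arguments": {"plan": [{"tx":0,"ty":0,"tz":0,"ax":0,"ay":0,"az":0},{"tx":0,"ty":0,"tz":0,"ax":0,"ay":0,"az":0},{"tx":0,"ty":0,"tz":0,"ax":0,"ay":0,"az":0}]}}

```text
clock: 34.62
position: [0.4301, 0.2293, 0.1095]
tool_rot: [3.13, 0.259, 0.001]
wrist_force: [0.0, 0.7, -0.3]
grip_width: 0.455
grasp_force: 25.0
```

Run:
```python
from h import *
to(.4292,.229,-.015,9.8)
```

```text
34.62 pos [0.4301 0.2293 0.1095] rot [3.13e+00 2.59e-01 1.00e-03] F [ 0.   0.7 -0.3] w 0.455 g 25.0
yaw 9.46 az units -0.06 after-turn tx,ty units [-0.05  0.01] tz 6.22
```

Emit:
{"name": "arm_command", "arguments": {"plan": [{"tx":-0.05,"ty":0,"tz":1,"ax":0,"ay":0,"az":0},{"tx":0,"ty":0,"tz":1,"ax":0,"ay":0,"az":0},{"tx":0,"ty":0,"tz":1,"ax":0,"ay":0,"az":0},{"tx":0,"ty":0,"tz":1,"ax":0,"ay":0,"az":0},{"tx":0,"ty":0,"tz":0.9,"ax":0,"ay":0,"az":0},{"tx":0,"ty":0,"tz":0.6,"ax":0,"ay":0,"az":0},{"tx":0,"ty":0,"tz":0.4,"ax":0,"ay":0,"az":0},{"tx":0,"ty":0,"tz":0.3,"ax":0,"ay":0,"az":0},{"tx":0,"ty":0,"tz":0,"ax":0,"ay":0,"az":0},{"tx":0,"ty":0,"tz":0,"ax":0,"ay":0,"az":0}]}}

```text
clock: 35.45
position: [0.4291, 0.2295, -0.0145]
tool_rot: [3.131, 0.259, 0.001]
wrist_force: [-0.2, -1.0, -0.9]
grip_width: 0.457
grasp_force: 25.0
```

Emit:
{"name": "arm_command", "arguments": {"plan": [{"tx":0,"ty":0,"tz":0.05,"ax":0,"ay":0,"az":0},{"tx":0,"ty":0,"tz":0,"ax":0,"ay":0,"az":0},{"tx":0,"ty":0,"tz":0,"ax":0,"ay":0,"az":0},{"tx":0,"ty":0,"tz":-0.2,"ax":0,"ay":0,"az":0},{"tx":0,"ty":0,"tz":-0.7,"ax":0,"ay":0,"az":0},{"tx":0,"ty":0,"tz":-1,"ax":0,"ay":0,"az":0},{"tx":0,"ty":0,"tz":-1,"ax":0,"ay":0,"az":0},{"tx":0,"ty":0,"tz":-1,"ax":0,"ay":0,"az":0},{"tx":0,"ty":0,"tz":-1,"ax":0,"ay":0,"az":0}], "claw": -0.2}}

```text
clock: 36.2
position: [0.4286, 0.2299, 0.0838]
tool_rot: [-3.131, -0.26, -0.001]
wrist_force: [-0.0, 0.3, 0.6]
grip_width: 0.598
grasp_force: 0.0
```

Run:
```python
from h import *
to(.471,-.065,-.022,-33)
for n in("side","top"):
  p=grab_frame(n); 
  for t in ["coil0","bobbin","bobbin_pins"]:
        print(t,[(round(m["score"],2),w(p,m["point"]).round(3).tolist()) for m in mark_of(t,p) if m["score"]>.2])
  print(pin(p,(.471,-.065),.031)[0])
  # hole: dark centroid within 8mm of centre
  P=patch(p,(.471,-.065),.032); g=cv2.cvtColor(P,cv2.COLOR_RGB2GRAY).astype(float)[60:120,60:120]; d=np.clip(110-g,0,None); v,u=np.mgrid[60:120,60:120]+.5
  print("hole",.471+(90-(d*v).sum()/d.sum())*.0005,-.065+(90-(d*u).sum()/d.sum())*.0005)
```

```text
36.2 pos [0.4286 0.2299 0.0838] rot [-3.131e+00 -2.600e-01 -1.000e-03] F [-0.   0.3  0.6] w 0.598 g 0.0
yaw 9.5 az units 7.42 after-turn tx,ty units [ 9.81 11.21] tz 5.29
coil0 [(0.66, [0.429, 0.231, 0.003]), (0.66, [0.501, 0.24, 0.005])]
bobbin [(0.7, [0.462, -0.252, 0.04]), (0.63, [0.473, -0.066, 0.002]), (0.59, [0.383, -0.096, 0.001])]
bobbin_pins [(0.87, [0.4, -0.076, 0.028]), (0.82, [0.449, -0.046, 0.029])]
147.12904964221772
hole 0.47341960639242375 -0.0630453832494821
coil0 [(0.52, [0.495, 0.234, 0.005])]
bobbin [(0.58, [0.382, -0.103, -0.002]), (0.54, [0.469, -0.066, -0.001])]
bobbin_pins [(0.63, [0.448, -0.048, 0.022]), (0.58, [0.396, -0.074, 0.032]), (0.3, [0.457, 0.279, 0.001])]
145.20769904282972
hole 0.47110877742946705 -0.06500522466039708
```

Emit:
{"name": "arm_command", "arguments": {"plan": [{"tx":0,"ty":0,"tz":0,"ax":0,"ay":0,"az":0.95},{"tx":0,"ty":0,"tz":0,"ax":0,"ay":0,"az":0.95},{"tx":0,"ty":0,"tz":0,"ax":0,"ay":0,"az":0.95},{"tx":0,"ty":0,"tz":0,"ax":0,"ay":0,"az":0.95},{"tx":0,"ty":0,"tz":0,"ax":0,"ay":0,"az":0.95},{"tx":0,"ty":0,"tz":0,"ax":0,"ay":0,"az":0.95},{"tx":0,"ty":0,"tz":0,"ax":0,"ay":0,"az":0.95},{"tx":0,"ty":0,"tz":0,"ax":0,"ay":0,"az":0.95}]}}

```text
clock: 37.27
position: [0.4282, 0.2295, 0.0814]
tool_rot: [3.0, -0.926, -0.001]
wrist_force: [0.2, -0.9, 0.3]
grip_width: 0.599
grasp_force: 0.0
```

Emit:
{"name": "arm_command", "arguments": {"plan": [{"tx":0.83,"ty":0.92,"tz":0,"ax":0,"ay":0,"az":0},{"tx":0.83,"ty":0.92,"tz":0,"ax":0,"ay":0,"az":0},{"tx":0.83,"ty":0.92,"tz":0,"ax":0,"ay":0,"az":0},{"tx":0.83,"ty":0.92,"tz":0,"ax":0,"ay":0,"az":0},{"tx":0.83,"ty":0.92,"tz":0,"ax":0,"ay":0,"az":0},{"tx":0.83,"ty":0.92,"tz":0,"ax":0,"ay":0,"az":0},{"tx":0.83,"ty":0.92,"tz":0,"ax":0,"ay":0,"az":0},{"tx":0.83,"ty":0.92,"tz":0,"ax":0,"ay":0,"az":0},{"tx":0.83,"ty":0.92,"tz":0,"ax":0,"ay":0,"az":0},{"tx":0.83,"ty":0.92,"tz":0,"ax":0,"ay":0,"az":0}]}}

```text
clock: 38.1
position: [0.4626, -0.0168, 0.0815]
tool_rot: [3.003, -0.92, -0.002]
wrist_force: [-0.7, 0.6, -0.2]
grip_width: 0.604
grasp_force: 0.0
```

Emit:
{"name": "arm_command", "arguments": {"plan": [{"tx":0.83,"ty":0.92,"tz":0,"ax":0,"ay":0,"az":0},{"tx":0.83,"ty":0.92,"tz":0,"ax":0,"ay":0,"az":0},{"tx":0,"ty":0,"tz":0,"ax":0,"ay":0,"az":0},{"tx":0,"ty":0,"tz":0,"ax":0,"ay":0,"az":0},{"tx":0,"ty":0,"tz":0,"ax":0,"ay":0,"az":0}]}}

```text
clock: 38.52
position: [0.4694, -0.0639, 0.0816]
tool_rot: [-3.004, 0.919, 0.003]
wrist_force: [0.1, 0.4, 0.2]
grip_width: 0.595
grasp_force: 0.0
```

Run:
```python
from h import *
to(.4715,-.0645,-.022)
```

```text
38.52 pos [ 0.4694 -0.0639  0.0816] rot [-3.004e+00  9.190e-01  3.000e-03] F [0.1 0.4 0.2] w 0.595 g 0.0
yaw -34.04 az units -0.0 after-turn tx,ty units [ 0.1  -0.03] tz 5.18
```

Emit:
{"name": "arm_command", "arguments": {"plan": [{"tx":0.1,"ty":0,"tz":1,"ax":0,"ay":0,"az":0},{"tx":0,"ty":0,"tz":1,"ax":0,"ay":0,"az":0},{"tx":0,"ty":0,"tz":1,"ax":0,"ay":0,"az":0},{"tx":0,"ty":0,"tz":1,"ax":0,"ay":0,"az":0},{"tx":0,"ty":0,"tz":0.8,"ax":0,"ay":0,"az":0},{"tx":0,"ty":0,"tz":0.4,"ax":0,"ay":0,"az":0},{"tx":0,"ty":0,"tz":0,"ax":0,"ay":0,"az":0}]}}

```text
clock: 39.1
position: [0.4703, -0.0642, -0.0233]
tool_rot: [3.005, -0.917, -0.006]
wrist_force: [0.2, 0.2, 0.2]
grip_width: 0.598
grasp_force: 0.0
```

Emit:
{"name": "arm_command", "arguments": {"plan": [{"tx":0,"ty":0,"tz":0,"ax":0,"ay":0,"az":0},{"tx":0,"ty":0,"tz":0,"ax":0,"ay":0,"az":0},{"tx":0,"ty":0,"tz":0,"ax":0,"ay":0,"az":0},{"tx":0,"ty":0,"tz":0,"ax":0,"ay":0,"az":0},{"tx":0,"ty":0,"tz":0,"ax":0,"ay":0,"az":0}], "claw": 0.9, "grip_force": 15}}

```text
clock: 39.52
position: [0.4725, -0.0657, -0.021]
tool_rot: [-3.004, 0.92, -0.002]
wrist_force: [0.3, 0.6, 2.5]
grip_width: 0.459
grasp_force: 15.0
```

Emit:
{"name": "arm_command", "arguments": {"plan": [{"tx":0,"ty":0,"tz":-1,"ax":0,"ay":0,"az":0},{"tx":0,"ty":0,"tz":-1,"ax":0,"ay":0,"az":0},{"tx":0,"ty":0,"tz":-1,"ax":0,"ay":0,"az":-0.98},{"tx":0,"ty":0,"tz":-1,"ax":0,"ay":0,"az":-0.98},{"tx":0,"ty":0,"tz":-1,"ax":0,"ay":0,"az":-0.98},{"tx":0,"ty":0,"tz":-1,"ax":0,"ay":0,"az":-0.98},{"tx":0,"ty":0,"tz":-0.5,"ax":0,"ay":0,"az":-0.98},{"tx":0,"ty":0,"tz":0,"ax":0,"ay":0,"az":-0.98},{"tx":0,"ty":0,"tz":0,"ax":0,"ay":0,"az":-0.98},{"tx":0,"ty":0,"tz":0,"ax":0,"ay":0,"az":-0.98}]}}

```text
clock: 40.35
position: [0.472, -0.0658, 0.109]
tool_rot: [3.126, 0.305, 0.002]
wrist_force: [-0.2, 0.5, -0.2]
grip_width: 0.456
grasp_force: 15.0
```

Run:
```python
from h import *
to(.4635,-.2525,.021,10.8)
for n in("side","top"):
  p=grab_frame(n); 
  for t in ["nest","winder","wire_guide","clamp_hinge","bobbin_pins"]:
        print(t,[(round(m["score"],2),w(p,m["point"]).round(3).tolist()) for m in mark_of(t,p) if m["score"]>.4])
# nest disc fit in top view: dark ring at z=.041
  P=patch(p,(.463,-.253),.042,.05,200); g=cv2.GaussianBlur(cv2.cvtColor(P,cv2.COLOR_RGB2GRAY),(5,5),0)
  m=(g<95).astype(np.uint8); k,l,s,c=cv2.connectedComponentsWithStats(m); i=1+np.argmax(s[1:,4])
  hull=cv2.convexHull(np.argwhere(l==i)[:,::-1].astype(np.float32)); (u,v),r=cv2.minEnclosingCircle(hull)
  print(n,"nest disc",.463+(100-v)*.0005,-.253+(100-u)*.0005,"dia",r*2*.5)
```

```text
40.35 pos [ 0.472  -0.0658  0.109 ] rot [3.126e+00 3.050e-01 2.000e-03] F [-0.2  0.5 -0.2] w 0.456 g 15.0
yaw 11.15 az units 0.06 after-turn tx,ty units [-2.16  9.09] tz 4.4
nest [(0.77, [0.464, -0.253, 0.038])]
winder [(0.85, [0.465, -0.251, -0.001]), (0.61, [0.746, -0.08, -0.0])]
wire_guide [(0.8, [0.41, -0.266, 0.055])]
clamp_hinge [(0.86, [0.573, -0.231, 0.091])]
bobbin_pins [(0.68, [0.397, -0.076, 0.03]), (0.55, [0.444, -0.07, 0.159])]
side nest disc 0.46445206832885744 -0.25387570571899415 dia 70.07727813720703
nest [(0.73, [0.455, 0.277, -0.005]), (0.67, [0.464, -0.251, 0.042])]
winder [(0.84, [0.463, -0.249, 0.003])]
wire_guide [(0.65, [0.408, -0.262, 0.056]), (0.47, [0.479, 0.328, -0.001])]
clamp_hinge [(0.55, [0.567, -0.229, 0.084])]
bobbin_pins [(0.58, [0.398, -0.073, 0.031])]
top nest disc 0.4655 -0.27825 dia 37.272743225097656
```

Emit:
{"name": "arm_command", "arguments": {"plan": [{"tx":-0.22,"ty":0.91,"tz":0,"ax":0,"ay":0,"az":0},{"tx":-0.22,"ty":0.91,"tz":0,"ax":0,"ay":0,"az":0},{"tx":-0.22,"ty":0.91,"tz":0,"ax":0,"ay":0,"az":0},{"tx":-0.22,"ty":0.91,"tz":0,"ax":0,"ay":0,"az":0},{"tx":-0.22,"ty":0.91,"tz":0,"ax":0,"ay":0,"az":0},{"tx":-0.22,"ty":0.91,"tz":0,"ax":0,"ay":0,"az":0},{"tx":-0.22,"ty":0.91,"tz":0,"ax":0,"ay":0,"az":0},{"tx":-0.22,"ty":0.91,"tz":0,"ax":0,"ay":0,"az":0},{"tx":-0.22,"ty":0.91,"tz":0,"ax":0,"ay":0,"az":0},{"tx":-0.22,"ty":0.91,"tz":0,"ax":0,"ay":0,"az":0}]}}

```text
clock: 41.78
position: [0.4627, -0.2536, 0.1082]
tool_rot: [-3.127, -0.297, 0.0]
wrist_force: [-0.7, 1.5, -0.2]
grip_width: 0.456
grasp_force: 15.0
```

Emit:
{"name": "arm_command", "arguments": {"plan": [{"tx":0,"ty":0,"tz":0,"ax":0,"ay":0,"az":0},{"tx":0,"ty":0,"tz":0,"ax":0,"ay":0,"az":0},{"tx":0,"ty":0,"tz":0,"ax":0,"ay":0,"az":0}]}}

```text
clock: 42.03
position: [0.4629, -0.2515, 0.1081]
tool_rot: [-3.126, -0.298, 0.0]
wrist_force: [-0.9, 1.2, -0.7]
grip_width: 0.458
grasp_force: 15.0
```

Run:
```python
from h import *
to(.464,-.2527,.022,10.8)
```

```text
42.03 pos [ 0.4629 -0.2515  0.1081] rot [-3.126 -0.298  0.   ] F [-0.9  1.2 -0.7] w 0.458 g 15.0
yaw 10.91 az units 0.02 after-turn tx,ty units [0.04 0.07] tz 4.31
```

Emit:
{"name": "arm_command", "arguments": {"plan": [{"tx":0.04,"ty":0.07,"tz":0.8,"ax":0,"ay":0,"az":0},{"tx":0,"ty":0,"tz":0.8,"ax":0,"ay":0,"az":0},{"tx":0,"ty":0,"tz":0.8,"ax":0,"ay":0,"az":0},{"tx":0,"ty":0,"tz":0.7,"ax":0,"ay":0,"az":0},{"tx":0,"ty":0,"tz":0.5,"ax":0,"ay":0,"az":0},{"tx":0,"ty":0,"tz":0.4,"ax":0,"ay":0,"az":0},{"tx":0,"ty":0,"tz":0.25,"ax":0,"ay":0,"az":0},{"tx":0,"ty":0,"tz":0,"ax":0,"ay":0,"az":0},{"tx":0,"ty":0,"tz":0,"ax":0,"ay":0,"az":0}]}}

```text
clock: 42.78
position: [0.4642, -0.2538, 0.0235]
tool_rot: [3.127, 0.298, 0.0]
wrist_force: [0.2, 0.1, -0.2]
grip_width: 0.455
grasp_force: 15.0
```

Run:
```python
from h import *
to(.464,-.2527,.0195,10.8)
```

```text
42.78 pos [ 0.4642 -0.2538  0.0235] rot [3.127 0.298 0.   ] F [ 0.2  0.1 -0.2] w 0.455 g 15.0
yaw 10.89 az units 0.02 after-turn tx,ty units [ 0.   -0.05] tz 0.2
```

Lower the last few mm, release, and retreat upward.

Emit:
{"name": "arm_command", "arguments": {"plan": [{"tx":0,"ty":-0.05,"tz":0.15,"ax":0,"ay":0,"az":0},{"tx":0,"ty":0,"tz":0.1,"ax":0,"ay":0,"az":0},{"tx":0,"ty":0,"tz":0,"ax":0,"ay":0,"az":0},{"tx":0,"ty":0,"tz":0,"ax":0,"ay":0,"az":0}]}}

```text
clock: 43.12
position: [0.4645, -0.2532, 0.019]
tool_rot: [3.127, 0.298, 0.002]
wrist_force: [-0.2, -0.3, 3.7]
grip_width: 0.457
grasp_force: 15.0
```

Emit:
{"name": "arm_command", "arguments": {"plan": [{"tx":0,"ty":0,"tz":0,"ax":0,"ay":0,"az":0},{"tx":0,"ty":0,"tz":0,"ax":0,"ay":0,"az":0},{"tx":0,"ty":0,"tz":0,"ax":0,"ay":0,"az":0},{"tx":0,"ty":0,"tz":-0.3,"ax":0,"ay":0,"az":0},{"tx":0,"ty":0,"tz":-0.7,"ax":0,"ay":0,"az":0},{"tx":0,"ty":0,"tz":-1,"ax":0,"ay":0,"az":0},{"tx":0,"ty":0,"tz":-1,"ax":0,"ay":0,"az":0},{"tx":0,"ty":0,"tz":-1,"ax":0,"ay":0,"az":0},{"tx":0,"ty":0,"tz":-1,"ax":0,"ay":0,"az":0}], "claw": -0.25}}

```text
clock: 43.87
position: [0.4635, -0.2529, 0.1195]
tool_rot: [-3.127, -0.298, 0.0]
wrist_force: [0.2, 0.2, 0.4]
grip_width: 0.625
grasp_force: 0.0
```

Emit:
{"name": "arm_command", "arguments": {"plan": [{"tx":-1,"ty":0,"tz":-1,"ax":0,"ay":0,"az":0},{"tx":-1,"ty":0,"tz":-1,"ax":0,"ay":0,"az":0},{"tx":-1,"ty":0,"tz":-1,"ax":0,"ay":0,"az":0},{"tx":-1,"ty":0,"tz":-1,"ax":0,"ay":0,"az":0},{"tx":-1,"ty":0,"tz":0,"ax":0,"ay":0,"az":0},{"tx":0,"ty":0,"tz":0,"ax":0,"ay":0,"az":0}]}}

```text
clock: 44.37
position: [0.3619, -0.2731, 0.1997]
tool_rot: [3.127, 0.291, -0.001]
wrist_force: [-0.1, 0.6, -0.1]
grip_width: 0.624
grasp_force: 0.0
```

Run:
```python
from h import *
st(); r=[]
for n in("side","top"):
  p=grab_frame(n); 
  for t in ["nest","bobbin","bobbin_pins","coil0","clamp_ball"]:
        print(t,[(round(m["score"],2),w(p,m["point"]).round(3).tolist()) for m in mark_of(t,p) if m["score"]>.3])
  r.append(cv2.resize(patch(p,(.464,-.2527),.073),(300,300)))
cv2.imwrite("pics/nest2.png",np.hstack(r)[:,:,::-1])
```

```text
44.37 pos [ 0.3619 -0.2731  0.1997] rot [ 3.127e+00  2.910e-01 -1.000e-03] F [-0.1  0.6 -0.1] w 0.624 g 0.0
nest [(0.66, [0.463, -0.249, 0.04])]
bobbin [(0.8, [0.384, -0.095, -0.001]), (0.7, [0.465, -0.255, 0.048]), (0.69, [0.575, -0.231, 0.087])]
bobbin_pins [(0.96, [0.438, -0.254, 0.07])]
coil0 [(0.61, [0.43, 0.226, 0.002]), (0.5, [0.486, 0.327, 0.003])]
clamp_ball [(0.74, [0.629, -0.222, 0.238]), (0.41, [0.503, 0.239, 0.006])]
nest [(0.64, [0.46, -0.25, 0.043])]
bobbin [(0.57, [0.384, -0.103, 0.002])]
bobbin_pins [(0.66, [0.438, -0.254, 0.063]), (0.51, [0.398, -0.074, 0.032])]
coil0 [(0.76, [0.494, 0.236, 0.005]), (0.74, [0.48, 0.325, 0.0]), (0.59, [0.428, 0.228, 0.003]), (0.56, [0.456, 0.28, 0.002])]
clamp_ball [(0.92, [0.622, -0.221, 0.239])]
```

View pics/nest2.png

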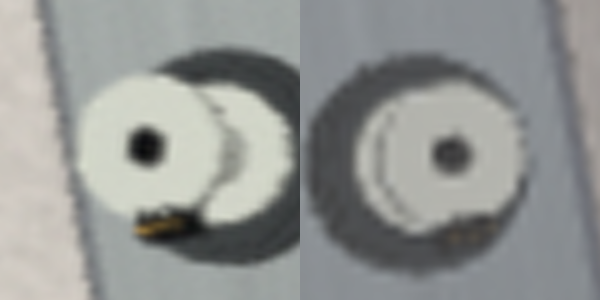

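Emit:
{"name": "arm_command", "arguments": {"plan": [{"tx":0,"ty":0,"tz":-1,"ax":0,"ay":0,"az":0},{"tx":0,"ty":0,"tz":-1,"ax":0,"ay":0,"az":0},{"tx":0,"ty":0,"tz":-1,"ax":0,"ay":0,"az":0},{"tx":1,"ty":0,"tz":-0.2,"ax":0,"ay":0,"az":0},{"tx":1,"ty":0,"tz":-0.2,"ax":0,"ay":0,"az":0},{"tx":1,"ty":0,"tz":-0.2,"ax":0,"ay":0,"az":0},{"tx":1,"ty":0,"tz":-0.2,"ax":0,"ay":0,"az":0},{"tx":1,"ty":0,"tz":0,"ax":0,"ay":0,"az":0},{"tx":1,"ty":0,"tz":0,"ax":0,"ay":0,"az":0},{"tx":1,"ty":0,"tz":0,"ax":0,"ay":0,"az":0}], "claw": -0.3}}

```text
clock: 45.8
position: [0.504, -0.2451, 0.2742]
tool_rot: [-3.127, -0.298, 0.0]
wrist_force: [-0.9, 0.1, 0.1]
grip_width: 0.65
grasp_force: 0.0
```

Emit:
{"name": "arm_command", "arguments": {"plan": [{"tx":1,"ty":0,"tz":0,"ax":0,"ay":0,"az":0},{"tx":1,"ty":0,"tz":0,"ax":0,"ay":0,"az":0},{"tx":1,"ty":0,"tz":0,"ax":0,"ay":0,"az":0},{"tx":1,"ty":0,"tz":0,"ax":0,"ay":0,"az":0},{"tx":1,"ty":0,"tz":0,"ax":0,"ay":0,"az":0},{"tx":1,"ty":0,"tz":0,"ax":0,"ay":0,"az":0},{"tx":0.4,"ty":0,"tz":0,"ax":0,"ay":0,"az":0},{"tx":0,"ty":0,"tz":0,"ax":0,"ay":0,"az":0},{"tx":0,"ty":0,"tz":0,"ax":0,"ay":0,"az":0}]}}

```text
clock: 46.55
position: [0.628, -0.2214, 0.2737]
tool_rot: [-3.127, -0.298, 0.002]
wrist_force: [-0.7, -0.0, 0.8]
grip_width: 0.642
grasp_force: 0.0
```

Run:
```python
from h import *
to(.6255,-.2215,.174,10.8)
f=lambda t:np.array([-165*np.cos(t)+4*np.sin(t),165*np.sin(t)+4*np.cos(t)])
for t in np.arange(1.9,.05,-.1):
    d=f(t-.1)-f(t); print(round(t-.1,2),"tx",round(d[0]/20,2),"tz",round(-d[1]/20,2))
```

```text
46.55 pos [ 0.628  -0.2214  0.2737] rot [-3.127e+00 -2.980e-01  2.000e-03] F [-0.7 -0.   0.8] w 0.642 g 0.0
yaw 10.88 az units 0.01 after-turn tx,ty units [-0.12 -0.02] tz 4.99
1.8 tx -0.79 tz -0.25
1.7 tx -0.81 tz -0.17
1.6 tx -0.82 tz -0.09
1.5 tx -0.82 tz -0.0
1.4 tx -0.82 tz 0.08
1.3 tx -0.81 tz 0.16
1.2 tx -0.79 tz 0.24
1.1 tx -0.76 tz 0.32
1.0 tx -0.73 tz 0.39
0.9 tx -0.68 tz 0.46
0.8 tx -0.63 tz 0.53
0.7 tx -0.58 tz 0.59
0.6 tx -0.51 tz 0.64
0.5 tx -0.45 tz 0.69
0.4 tx -0.38 tz 0.73
0.3 tx -0.3 tz 0.77
0.2 tx -0.22 tz 0.79
0.1 tx -0.14 tz 0.81
-0.0 tx -0.06 tz 0.82
```

Emit:
{"name": "arm_command", "arguments": {"plan": [{"tx":-0.1,"ty":0,"tz":1,"ax":0,"ay":0,"az":0},{"tx":0,"ty":0,"tz":1,"ax":0,"ay":0,"az":0},{"tx":0,"ty":0,"tz":1,"ax":0,"ay":0,"az":0},{"tx":0,"ty":0,"tz":1,"ax":0,"ay":0,"az":0},{"tx":0,"ty":0,"tz":1,"ax":0,"ay":0,"az":0},{"tx":0,"ty":0,"tz":0,"ax":0,"ay":0,"az":0},{"tx":0,"ty":0,"tz":0,"ax":0,"ay":0,"az":0}]}}

```text
clock: 47.13
position: [0.6251, -0.2223, 0.1741]
tool_rot: [-3.127, -0.296, 0.004]
wrist_force: [1.4, -0.4, 0.2]
grip_width: 0.647
grasp_force: 0.0
```

Emit:
{"name": "arm_command", "arguments": {"plan": [{"tx":0,"ty":0,"tz":0,"ax":0,"ay":0,"az":0},{"tx":0,"ty":0,"tz":0,"ax":0,"ay":0,"az":0},{"tx":0,"ty":0,"tz":0,"ax":0,"ay":0,"az":0},{"tx":0,"ty":0,"tz":0,"ax":0,"ay":0,"az":0},{"tx":0,"ty":0,"tz":0,"ax":0,"ay":0,"az":0},{"tx":0,"ty":0,"tz":0,"ax":0,"ay":0,"az":0},{"tx":0,"ty":0,"tz":0,"ax":0,"ay":0,"az":0}], "claw": 0.7, "grip_force": 25}}

```text
clock: 47.72
position: [0.6271, -0.2222, 0.1747]
tool_rot: [3.127, 0.297, 0.001]
wrist_force: [0.4, -0.9, 1.3]
grip_width: 0.26
grasp_force: 25.0
```

Emit:
{"name": "arm_command", "arguments": {"plan": [{"tx":-0.79,"ty":0,"tz":-0.25,"ax":0,"ay":0,"az":0},{"tx":-0.81,"ty":0,"tz":-0.17,"ax":0,"ay":0,"az":0},{"tx":-0.82,"ty":0,"tz":-0.09,"ax":0,"ay":0,"az":0},{"tx":-0.82,"ty":0,"tz":0,"ax":0,"ay":0,"az":0},{"tx":-0.82,"ty":0,"tz":0.08,"ax":0,"ay":0,"az":0},{"tx":-0.81,"ty":0,"tz":0.16,"ax":0,"ay":0,"az":0},{"tx":-0.79,"ty":0,"tz":0.24,"ax":0,"ay":0,"az":0},{"tx":-0.76,"ty":0,"tz":0.32,"ax":0,"ay":0,"az":0},{"tx":-0.73,"ty":0,"tz":0.39,"ax":0,"ay":0,"az":0}]}}

```text
clock: 48.47
position: [0.4862, -0.2484, 0.1621]
tool_rot: [3.127, 0.298, 0.003]
wrist_force: [-0.6, 0.8, 4.8]
grip_width: 0.262
grasp_force: 25.0
```

Emit:
{"name": "arm_command", "arguments": {"plan": [{"tx":-0.68,"ty":0,"tz":0.46,"ax":0,"ay":0,"az":0},{"tx":-0.63,"ty":0,"tz":0.53,"ax":0,"ay":0,"az":0},{"tx":-0.58,"ty":0,"tz":0.59,"ax":0,"ay":0,"az":0},{"tx":-0.51,"ty":0,"tz":0.64,"ax":0,"ay":0,"az":0},{"tx":-0.45,"ty":0,"tz":0.69,"ax":0,"ay":0,"az":0},{"tx":-0.38,"ty":0,"tz":0.73,"ax":0,"ay":0,"az":0},{"tx":-0.3,"ty":0,"tz":0.77,"ax":0,"ay":0,"az":0},{"tx":-0.11,"ty":0,"tz":0.4,"ax":0,"ay":0,"az":0},{"tx":-0.11,"ty":0,"tz":0.4,"ax":0,"ay":0,"az":0},{"tx":0,"ty":0,"tz":0,"ax":0,"ay":0,"az":0}]}}

```text
clock: 49.3
position: [0.4016, -0.2635, 0.054]
tool_rot: [-3.123, -0.289, 0.027]
wrist_force: [-14.7, -5.3, 2.0]
grip_width: 0.218
grasp_force: 26.5
```

Run:
```python
from h import *
to(.409,-.263,.024)
p=grab_frame("side")
print([(round(m["score"],2),w(p,m["point"]).round(3).tolist()) for m in mark_of("clamp_ball",p) if m["score"]>.3])
```

```text
49.3 pos [ 0.4016 -0.2635  0.054 ] rot [-3.123 -0.289  0.027] F [-14.7  -5.3   2. ] w 0.218 g 26.5
yaw 10.59 az units -0.0 after-turn tx,ty units [0.37 0.05] tz 1.5
[]
```

Emit:
{"name": "arm_command", "arguments": {"plan": [{"tx":0,"ty":0,"tz":0,"ax":0,"ay":0,"az":0},{"tx":0,"ty":0,"tz":0,"ax":0,"ay":0,"az":0},{"tx":0,"ty":0,"tz":0,"ax":0,"ay":0,"az":0},{"tx":0,"ty":0,"tz":0,"ax":0,"ay":0,"az":0},{"tx":0,"ty":0,"tz":0,"ax":0,"ay":0,"az":0},{"tx":0,"ty":0,"tz":0,"ax":0,"ay":0,"az":0}], "claw": -0.3}}

```text
clock: 49.9
position: [0.4135, -0.2627, 0.0567]
tool_rot: [3.127, 0.299, 0.002]
wrist_force: [0.1, -0.1, -0.1]
grip_width: 0.605
grasp_force: 0.0
```

Emit:
{"name": "arm_command", "arguments": {"plan": [{"tx":0,"ty":0,"tz":-0.5,"ax":0,"ay":0,"az":0},{"tx":0,"ty":0,"tz":-1,"ax":0,"ay":0,"az":0},{"tx":0,"ty":0,"tz":-1,"ax":0,"ay":0,"az":0},{"tx":0,"ty":0,"tz":-1,"ax":0,"ay":0,"az":0},{"tx":-1,"ty":0,"tz":-1,"ax":0,"ay":0,"az":0},{"tx":-1,"ty":0,"tz":-1,"ax":0,"ay":0,"az":0},{"tx":-0.5,"ty":0,"tz":-1,"ax":0,"ay":0,"az":0},{"tx":0,"ty":0,"tz":0,"ax":0,"ay":0,"az":0}]}}

```text
clock: 50.57
position: [0.3633, -0.2741, 0.1903]
tool_rot: [3.123, 0.293, 0.006]
wrist_force: [-0.3, -0.4, -0.3]
grip_width: 0.648
grasp_force: 0.0
```

Run:
```python
from h import *
st()
r=[]
for n in("side","top"):
  p=grab_frame(n)
  for t in ["clamp_ball","clamp_hinge","bobbin","bobbin_pins"]:
        print(t,[(round(m["score"],2),w(p,m["point"]).round(3).tolist()) for m in mark_of(t,p) if m["score"]>.3])
  if n=="side": a=cv2.resize(p["image"][240:360,200:360,::-1],(640,480),interpolation=cv2.INTER_CUBIC)
cv2.imwrite("pics/closed.png",a)
```

```text
50.57 pos [ 0.3633 -0.2741  0.1903] rot [3.123 0.293 0.006] F [-0.3 -0.4 -0.3] w 0.648 g 0.0
clamp_ball [(0.74, [0.411, -0.264, 0.086])]
clamp_hinge [(0.64, [0.571, -0.232, 0.089])]
bobbin [(0.93, [0.467, -0.253, 0.043]), (0.62, [0.385, -0.095, 0.0])]
bobbin_pins [(0.69, [0.4, -0.075, 0.028])]
clamp_ball [(0.78, [0.408, -0.265, 0.09])]
clamp_hinge [(0.77, [0.569, -0.229, 0.087])]
bobbin [(0.66, [0.46, -0.248, 0.037]), (0.53, [0.383, -0.105, -0.001])]
bobbin_pins [(0.58, [0.396, -0.076, 0.032]), (0.51, [0.439, -0.258, 0.064])]
```

View pics/closed.png

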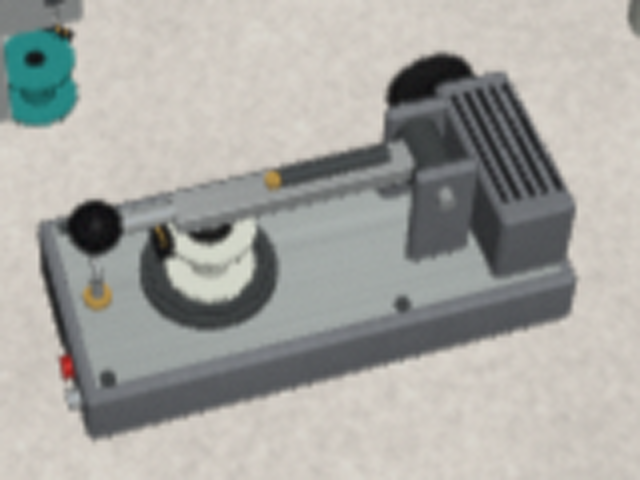

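Emit:
{"name": "arm_command", "arguments": {"plan": [{"tx":0,"ty":0,"tz":-1,"ax":0,"ay":0,"az":0.2},{"tx":0,"ty":0,"tz":-1,"ax":0,"ay":0,"az":0},{"tx":0.68,"ty":-0.97,"tz":0,"ax":0,"ay":0,"az":0},{"tx":0.68,"ty":-0.97,"tz":0,"ax":0,"ay":0,"az":0},{"tx":0.68,"ty":-0.97,"tz":0,"ax":0,"ay":0,"az":0},{"tx":0.68,"ty":-0.97,"tz":0,"ax":0,"ay":0,"az":0},{"tx":0.68,"ty":-0.97,"tz":0,"ax":0,"ay":0,"az":0},{"tx":0.68,"ty":-0.97,"tz":0,"ax":0,"ay":0,"az":0},{"tx":0.68,"ty":-0.97,"tz":0,"ax":0,"ay":0,"az":0},{"tx":0.68,"ty":-0.97,"tz":0,"ax":0,"ay":0,"az":0}], "claw": 1}}

```text
clock: 51.9
position: [0.4449, -0.0996, 0.2262]
tool_rot: [-3.13, -0.267, 0.001]
wrist_force: [0.5, -0.6, 1.4]
grip_width: 0.011
grasp_force: 0.0
```

Emit:
{"name": "arm_command", "arguments": {"plan": [{"tx":0.68,"ty":-0.97,"tz":0,"ax":0,"ay":0,"az":0},{"tx":0.68,"ty":-0.97,"tz":0,"ax":0,"ay":0,"az":0},{"tx":0.68,"ty":-0.97,"tz":0,"ax":0,"ay":0,"az":0},{"tx":0.68,"ty":-0.97,"tz":0,"ax":0,"ay":0,"az":0},{"tx":0.68,"ty":-0.97,"tz":0,"ax":0,"ay":0,"az":0},{"tx":0.68,"ty":-0.97,"tz":0,"ax":0,"ay":0,"az":0},{"tx":0.68,"ty":-0.97,"tz":0,"ax":0,"ay":0,"az":0},{"tx":0.68,"ty":-0.97,"tz":0,"ax":0,"ay":0,"az":0},{"tx":0.68,"ty":-0.97,"tz":0,"ax":0,"ay":0,"az":0},{"tx":0.68,"ty":-0.97,"tz":0,"ax":0,"ay":0,"az":0}]}}

```text
clock: 52.73
position: [0.5461, 0.1145, 0.226]
tool_rot: [3.13, 0.267, -0.001]
wrist_force: [0.3, 1.0, 0.0]
grip_width: 0.004
grasp_force: 0.0
```

Emit:
{"name": "arm_command", "arguments": {"plan": [{"tx":0.68,"ty":-0.97,"tz":0,"ax":0,"ay":0,"az":0},{"tx":0.68,"ty":-0.97,"tz":0,"ax":0,"ay":0,"az":0},{"tx":0.68,"ty":-0.97,"tz":0,"ax":0,"ay":0,"az":0},{"tx":0.68,"ty":-0.97,"tz":0,"ax":0,"ay":0,"az":0},{"tx":0.68,"ty":-0.97,"tz":0,"ax":0,"ay":0,"az":0},{"tx":0.68,"ty":-0.97,"tz":0,"ax":0,"ay":0,"az":0},{"tx":0.68,"ty":-0.97,"tz":0,"ax":0,"ay":0,"az":0},{"tx":0.68,"ty":-0.97,"tz":0,"ax":0,"ay":0,"az":0},{"tx":0.68,"ty":-0.97,"tz":0,"ax":0,"ay":0,"az":0}]}}

```text
clock: 53.48
position: [0.6371, 0.3072, 0.2257]
tool_rot: [3.13, 0.267, -0.002]
wrist_force: [0.4, 0.4, 0.0]
grip_width: 0.004
grasp_force: 0.0
```

```bash
cat >> h.py <<'E'
cc=np.array([.455,.277]); ca=np.radians(9.7)
def case(x,y): return cc+np.array([x*np.cos(ca)-y*np.sin(ca),x*np.sin(ca)+y*np.cos(ca)])
E
python3 - <<'E'
from h import *
print(case(.185,0)); to(*case(.185,0),.0975,9.7)
p=grab_frame("top")
for t in ["lid_edge","lid_hinge","case","coil0"]:
        print(t,[(round(m["score"],2),w(p,m["point"]).round(3).tolist()) for m in mark_of(t,p) if m["score"]>.3])
E
```

```text
[0.63735514 0.30817054]
53.48 pos [0.6371 0.3072 0.2257] rot [ 3.13e+00  2.67e-01 -2.00e-03] F [0.4 0.4 0. ] w 0.004 g 0.0
yaw 9.74 az units 0.01 after-turn tx,ty units [ 0.02 -0.05] tz 6.41
lid_edge [(0.76, [0.596, 0.304, 0.17])]
lid_hinge [(0.95, [0.525, 0.289, 0.053]), (0.57, [0.406, -0.262, 0.056]), (0.38, [0.739, -0.083, 0.0])]
case [(0.78, [0.455, 0.279, 0.0])]
coil0 [(0.68, [0.495, 0.237, 0.004]), (0.56, [0.43, 0.228, 0.003])]
```

Emit:
{"name": "arm_command", "arguments": {"plan": [{"tx":0.3,"ty":0,"tz":0.9,"ax":0,"ay":0,"az":0},{"tx":0,"ty":0,"tz":0.9,"ax":0,"ay":0,"az":0},{"tx":0,"ty":0,"tz":0.9,"ax":0,"ay":0,"az":0},{"tx":0,"ty":0,"tz":0.9,"ax":0,"ay":0,"az":0},{"tx":0,"ty":0,"tz":0.9,"ax":0,"ay":0,"az":0},{"tx":0,"ty":0,"tz":0.9,"ax":0,"ay":0,"az":0},{"tx":0,"ty":0,"tz":0.9,"ax":0,"ay":0,"az":0},{"tx":0,"ty":0,"tz":0,"ax":0,"ay":0,"az":0}]}}

```text
clock: 54.4
position: [0.6404, 0.3037, 0.0968]
tool_rot: [3.127, 0.264, -0.01]
wrist_force: [-0.5, 0.8, -0.7]
grip_width: 0.005
grasp_force: 0.0
```

Emit:
{"name": "arm_command", "arguments": {"plan": [{"tx":-0.6,"ty":0,"tz":0,"ax":0,"ay":0,"az":0},{"tx":-0.6,"ty":0,"tz":0,"ax":0,"ay":0,"az":0},{"tx":-0.6,"ty":0,"tz":0,"ax":0,"ay":0,"az":0},{"tx":-0.6,"ty":0,"tz":0,"ax":0,"ay":0,"az":0},{"tx":-0.6,"ty":0,"tz":0,"ax":0,"ay":0,"az":0},{"tx":-0.6,"ty":0,"tz":-0.2,"ax":0,"ay":0,"az":0},{"tx":-0.6,"ty":0,"tz":-0.2,"ax":0,"ay":0,"az":0},{"tx":-0.6,"ty":0,"tz":-0.3,"ax":0,"ay":0,"az":0},{"tx":-0.6,"ty":0,"tz":-0.3,"ax":0,"ay":0,"az":0}]}}

```text
clock: 55.15
position: [0.5372, 0.2879, 0.1221]
tool_rot: [-3.13, -0.264, -0.004]
wrist_force: [2.1, 1.2, -1.3]
grip_width: 0.003
grasp_force: 0.9
```

Run:
```python
from h import *
to(*case(.0465,0),.151-.0325,9.7)
for n in("side","top"):
  p=grab_frame(n)
  for t in ["lid_edge"]:
        print(t,[(round(m["score"],2),w(p,m["point"]).round(3).tolist()) for m in mark_of(t,p) if m["score"]>.3])
```

```text
55.15 pos [0.5372 0.2879 0.1221] rot [-3.13  -0.264 -0.004] F [ 2.1  1.2 -1.3] w 0.003 g 0.9
yaw 9.64 az units -0.01 after-turn tx,ty units [-1.82 -0.16] tz 0.18
lid_edge [(0.8, [0.527, 0.291, 0.2])]
lid_edge [(0.52, [0.526, 0.293, 0.191])]
```

Emit:
{"name": "arm_command", "arguments": {"plan": [{"tx":-0.6,"ty":-0.05,"tz":0.06,"ax":0,"ay":0,"az":0},{"tx":-0.6,"ty":-0.05,"tz":0.06,"ax":0,"ay":0,"az":0},{"tx":-0.6,"ty":-0.05,"tz":0.06,"ax":0,"ay":0,"az":0},{"tx":-0.52,"ty":0,"tz":0.16,"ax":0,"ay":0,"az":0},{"tx":-0.52,"ty":0,"tz":0.16,"ax":0,"ay":0,"az":0},{"tx":-0.52,"ty":0,"tz":0.16,"ax":0,"ay":0,"az":0},{"tx":-0.52,"ty":0,"tz":0.16,"ax":0,"ay":0,"az":0},{"tx":0,"ty":0,"tz":0,"ax":0,"ay":0,"az":0}]}}

```text
clock: 56.02
position: [0.4583, 0.2782, 0.1036]
tool_rot: [3.129, 0.267, -0.003]
wrist_force: [-0.3, 0.3, 0.2]
grip_width: 0.004
grasp_force: 0.0
```

Emit:
{"name": "arm_command", "arguments": {"plan": [{"tx":-0.45,"ty":0,"tz":0.39,"ax":0,"ay":0,"az":0},{"tx":-0.45,"ty":0,"tz":0.39,"ax":0,"ay":0,"az":0},{"tx":-0.45,"ty":0,"tz":0.39,"ax":0,"ay":0,"az":0},{"tx":-0.45,"ty":0,"tz":0.39,"ax":0,"ay":0,"az":0},{"tx":0,"ty":0,"tz":0,"ax":0,"ay":0,"az":0}]}}

```text
clock: 56.43
position: [0.4228, 0.2719, 0.0719]
tool_rot: [3.129, 0.267, -0.004]
wrist_force: [0.3, 0.1, 0.5]
grip_width: 0.006
grasp_force: 0.0
```

Run:
```python
from h import *
to(*case(-.041,0),.073-.0325,9.7)
for n in("side","top"):
  p=grab_frame(n)
  for t in ["lid_edge"]:
        print(t,[(round(m["score"],2),w(p,m["point"]).round(3).tolist()) for m in mark_of(t,p) if m["score"]>.3])
```

```text
56.43 pos [0.4228 0.2719 0.0719] rot [ 3.129  0.267 -0.004] F [0.3 0.1 0.5] w 0.006 g 0.0
yaw 9.75 az units 0.01 after-turn tx,ty units [-0.42  0.02] tz 1.57
lid_edge [(0.9, [0.399, 0.269, 0.113])]
lid_edge [(0.95, [0.397, 0.275, 0.106])]
```

Emit:
{"name": "arm_command", "arguments": {"plan": [{"tx":-0.1,"ty":0,"tz":0.4,"ax":0,"ay":0,"az":0},{"tx":-0.1,"ty":0,"tz":0.4,"ax":0,"ay":0,"az":0},{"tx":-0.1,"ty":0,"tz":0.4,"ax":0,"ay":0,"az":0},{"tx":-0.1,"ty":0,"tz":0.4,"ax":0,"ay":0,"az":0},{"tx":0,"ty":0,"tz":0.3,"ax":0,"ay":0,"az":0},{"tx":0,"ty":0,"tz":0.2,"ax":0,"ay":0,"az":0},{"tx":0,"ty":0,"tz":0,"ax":0,"ay":0,"az":0}]}}

```text
clock: 57.22
position: [0.4152, 0.2707, 0.0297]
tool_rot: [3.129, 0.267, -0.003]
wrist_force: [0.5, 0.0, 0.5]
grip_width: 0.006
grasp_force: 0.0
```

Emit:
{"name": "arm_command", "arguments": {"plan": [{"tx":0,"ty":0,"tz":0.15,"ax":0,"ay":0,"az":0},{"tx":0,"ty":0,"tz":0,"ax":0,"ay":0,"az":0}]}}

```text
clock: 57.38
position: [0.416, 0.2712, 0.0286]
tool_rot: [3.13, 0.266, 0.0]
wrist_force: [-1.7, -1.2, 6.6]
grip_width: 0.009
grasp_force: 3.2
```

Run:
```python
from h import *
st()
for n in("side","top"):
  p=grab_frame(n)
  for t in ["lid_edge"]:
        print(t,[(round(m["score"],2),w(p,m["point"]).round(3).tolist()) for m in mark_of(t,p) if m["score"]>.3])
```

```text
57.38 pos [0.416  0.2712 0.0286] rot [3.13  0.266 0.   ] F [-1.7 -1.2  6.6] w 0.009 g 3.2
lid_edge [(0.74, [0.388, 0.268, 0.059])]
lid_edge [(0.95, [0.386, 0.272, 0.057])]
```

Emit:
{"name": "arm_command", "arguments": {"plan": [{"tx":0,"ty":0,"tz":0.2,"ax":0,"ay":0,"az":0},{"tx":0,"ty":0,"tz":0,"ax":0,"ay":0,"az":0},{"tx":0,"ty":0,"tz":0,"ax":0,"ay":0,"az":0}]}}

```text
clock: 57.83
position: [0.4162, 0.2712, 0.0279]
tool_rot: [3.13, 0.266, 0.003]
wrist_force: [-8.3, -5.2, 43.3]
grip_width: 0.007
grasp_force: 21.6
```

Emit:
{"name": "arm_command", "arguments": {"plan": [{"tx":0,"ty":0,"tz":-0.5,"ax":0,"ay":0,"az":0},{"tx":0,"ty":0,"tz":-1,"ax":0,"ay":0,"az":0},{"tx":0,"ty":0,"tz":-1,"ax":0,"ay":0,"az":0},{"tx":0,"ty":0,"tz":-1,"ax":0,"ay":0,"az":0},{"tx":0,"ty":0,"tz":-1,"ax":0,"ay":0,"az":0},{"tx":0,"ty":1,"tz":-1,"ax":0,"ay":0,"az":0},{"tx":0,"ty":1,"tz":0,"ax":0,"ay":0,"az":0},{"tx":0,"ty":1,"tz":0,"ax":0,"ay":0,"az":0},{"tx":0,"ty":1,"tz":0,"ax":0,"ay":0,"az":0},{"tx":0,"ty":1,"tz":0,"ax":0,"ay":0,"az":0}]}}

```text
clock: 58.67
position: [0.4333, 0.1718, 0.1343]
tool_rot: [-3.13, -0.266, -0.002]
wrist_force: [-0.2, -0.3, -0.0]
grip_width: 0.004
grasp_force: 0.0
```

Run:
```python
from h import *
st()
for n in("side","top"):
  p=grab_frame(n)
  for t in ["lid_edge","clamp_ball","bobbin","bobbin_pins","coil0","wire_reel","glue","driver"]:
        print(t,[(round(m["score"],2),w(p,m["point"]).round(3).tolist()) for m in mark_of(t,p) if m["score"]>.3])
```

```text
58.67 pos [0.4333 0.1718 0.1343] rot [-3.13e+00 -2.66e-01 -2.00e-03] F [-0.2 -0.3 -0. ] w 0.004 g 0.0
lid_edge [(0.83, [0.388, 0.265, 0.064]), (0.49, [0.524, 0.288, 0.061])]
clamp_ball [(0.87, [0.413, -0.26, 0.088])]
bobbin [(0.79, [0.467, -0.255, 0.046]), (0.69, [0.383, -0.094, -0.002]), (0.57, [0.412, -0.265, 0.056]), (0.31, [0.458, 0.277, -0.001])]
bobbin_pins [(0.92, [0.397, -0.073, 0.03]), (0.76, [0.435, -0.26, 0.069])]
coil0 []
wire_reel [(0.73, [0.743, 0.087, 0.001])]
glue [(0.77, [0.745, -0.077, -0.002])]
driver [(0.82, [0.287, 0.365, -0.004])]
lid_edge []
clamp_ball [(0.76, [0.406, -0.261, 0.091])]
bobbin [(0.76, [0.382, -0.104, -0.002]), (0.51, [0.461, -0.251, 0.041])]
bobbin_pins [(0.51, [0.397, -0.072, 0.031]), (0.46, [0.437, -0.256, 0.065])]
coil0 [(0.64, [0.46, -0.255, 0.038])]
wire_reel []
glue [(0.46, [0.462, -0.253, 0.044]), (0.42, [0.738, -0.082, -0.0])]
driver []
```

```bash
python3 -c "
from workcell import workorder; print(workorder.finish_job())"
```

```text
the job is handed in; nothing more can be done
None
```

The job is handed in at about 59 s of the 210 s allowed: the bare spool is clamped in the nest with its pins facing the guide, the three wound coils stand in the case, and the lid is pressed shut; all of this comes from my own camera and force checks, because no verdict came back.

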